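# Gauge candle sockets and fan out their back plates

## Robot

A 6-joint arm with a two-finger parallel gripper is mounted at the origin on the work surface. World frame = base frame: x ahead of the robot, y to its left, z up, the work surface at z = 0. Lengths are in m, angles in degrees, forces in N, time in s.
With the tool pointing down it reaches from about 0.4 to 0.825 m from the base axis. Payload 7 kg.
Tool frame: the origin (TCP) lies at the very end of the fingers, on their centre line; the grasp point (between the pads) lies 19 mm behind it (r.grip_depth is the distance from the TCP to the grasp point, in m); z points along the fingers, y is the line along which they close (so a half turn about z gives the same grasp; the last joint's range is limited). The gripper opens to 88 mm and grips with 3 to 60 N. Pads are 19 mm wide; open, the fingers measure 130 mm over their backs; the gripper's body (78 mm by 193 mm) begins 47 mm behind the grasp point.
Start: joints at [-58.379, 20.546, 0.682, 0, -70.136, -16.507], TCP at [0.176, -0.652, 0.227] pointing down, gripper open.
Joint ranges: [-176.03, 176.03], [-82.01, 121.73], [-58.28, 71.71], [-173.87, 95.51], [-174.79, -0.11], [-173.66, 173.66]. Speed limits (degrees/s): [136.94, 136.94, 172.46, 180, 180, 180].

## Interface

Orientations are given as [roll, pitch, yaw] about the fixed x, y, z axes, in that order (R = Rz(yaw) Ry(pitch) Rx(roll)).
In Python, from plant import r gives the robot as it stands.
- The arm moves only by the tool play_rows, never from a script. Its argument "rows" is a list that holds one entry, the list of rows, each a list of 5 numbers: the closure, from 0 (fully open) to 1 (shut), then the shift along the tool's x, y, z each as a share of 0.5 m, from -1 to 1, then the turn about the tool's z as a share of 1.5 rad, from -1 to 1. A call has exactly 8 rows; each row is the pose to reach, as a shift and turn from the pose commanded when the call began, along the tool's axes at that moment; what a row does not reach only later rows make up. A row lasts 1/12 s, in which the tool goes at most 41.7 mm and 7.16 degrees, less where a joint would pass 70% of its speed; a pose out of reach is approached as far as the arm can. A call with a number of a shift or a turn outside -1 to 1 is refused whole. A call with a gripper value outside its range is refused whole. The fingers move at their own pace and stop on an object; "squeeze" is the grip in N (left out, the last holds). Time passes only in rows, so rows that repeat a pose let the fingers close, or fill a call up. It gives the time, the measured TCP pose, the force, the opening and the grip force at its end, in the units of the state.
- r.get_state(): the state, without advancing time (a new reading comes with each control period).
- r.capture(name): name is "scene" or "top"; returns the picture (384x512x3 uint8, red, green, blue); there is no depth.
- r.camera_info(name): a dict with "fovy" (degrees; the focal length in pixels is half the picture's height over the tangent of half this angle, whatever the lens; pixels are square), "cx", "cy" (the principal point, pixels), "pose" (4x4, takes a point from camera to world coordinates). Camera axes: x right, y down, z forward; pixel columns grow to the right and rows downward; lengths in m; the calibration is good to about 2 mm. A picture is of the moment at which its call begins. camera_info takes no time and is no camera call.
- r.close_job(): hands the job in; it is judged then, once.
The state is a dict: "time_s": time; "joints": joint angles; "qd": joint speeds; "joint_torque": joint torques, N m; "tcp_pos": TCP position; "eef_rot": TCP orientation; "contact_force": force on the tool from outside, world axes, zero at the start; "moment": the same for the moment, N m; "gripper_width": finger opening in m; "gripper_force": force on a finger pad.
Only numpy, scipy, OpenCV 4.12 (cv2) and the standard library are available. Lean on these libraries where they do the work, as an engineer would, in place of code of your own. Each camera call takes 0.05 s, during which the arm holds its last target. There are 200 camera calls.

## Task

Try every candle socket on the plug gauge, one after another from the shortest to the tallest, sliding it straight down the pin until it stops; stand those that go right down to the base upright in the felt-lined wooden tray and those that stop at the shoulder upright in the steel pan with wire handles. To complete the kit, lay all the brass back plates lengthways in the long tray as one straight overlapping fan, the first lapping the steel starter strip and each next lapping the one before, each lap about a third of a plate (30 mm) and the free ends resting on the tray floor. Leave the other things on the bench alone.

Things in the scene. Friction and masses are not known exactly. Their poses are not given: they have to be found in the camera images.
- socket_60: loose brass candle socket, upright: a plain open tube 60 mm tall, 46 mm outside diameter, with a flange at its foot 62 mm in diameter and 8 mm thick; a round bore right through. Its bore is either 34 mm (fits the gauge) or 29 mm (too tight), to be found out on the gauge. Origin: centre of its underside, z up along the bore. About 0.5 kg. May be absent.
- socket_70: loose brass candle socket, upright: a plain open tube 70 mm tall, 46 mm outside diameter, with a flange at its foot 62 mm in diameter and 8 mm thick; a round bore right through. Its bore is either 34 mm (fits the gauge) or 29 mm (too tight), to be found out on the gauge. Origin: centre of its underside, z up along the bore. About 0.5 kg. May be absent.
- socket_80: loose brass candle socket, upright: a plain open tube 80 mm tall, 46 mm outside diameter, with a flange at its foot 62 mm in diameter and 8 mm thick; a round bore right through. Its bore is either 34 mm (fits the gauge) or 29 mm (too tight), to be found out on the gauge. Origin: centre of its underside, z up along the bore. About 0.5 kg. May be absent.
- socket_90: loose brass candle socket, upright: a plain open tube 90 mm tall, 46 mm outside diameter, with a flange at its foot 62 mm in diameter and 8 mm thick; a round bore right through. Its bore is either 34 mm (fits the gauge) or 29 mm (too tight), to be found out on the gauge. Origin: centre of its underside, z up along the bore. About 0.5 kg. May be absent.
- plate_0: loose flat brass back plate, 100 mm (its x) by 60 mm (its y) by 6 mm thick, either face up, about 0.3 kg. Origin: centre of its underside as it lies at the start. All back plates are alike. May be absent.
- plate_1: loose flat brass back plate, 100 mm (its x) by 60 mm (its y) by 6 mm thick, either face up, about 0.3 kg. Origin: centre of its underside as it lies at the start. All back plates are alike. May be absent.
- plate_2: loose flat brass back plate, 100 mm (its x) by 60 mm (its y) by 6 mm thick, either face up, about 0.3 kg. Origin: centre of its underside as it lies at the start. All back plates are alike. May be absent.
- gauge: fixed steel plug gauge: a 90 x 90 x 12 mm base plate with an upright stepped pin in its middle. Origin: centre of the base's underside, z up.
- gauge_seat (a point): point on the pin axis at the top face of the base plate. From it up, the pin is 31 mm in diameter to 37.5 mm, a conical shoulder narrows to 26 mm at 40 mm, then a 25 mm nose to 68 mm tapers to a 12 mm flat top at 75 mm. A good socket slides down till its underside meets the base (height 0 here); a tight one stops on the shoulder, underside about 39 mm above this point.
- fan_tray: fixed shallow wooden tray, 280 mm along its x, 134 mm along its y; floor 5 mm above the table, rim 13 mm above the table and 5 mm wide (inside 270 x 124 mm). Origin: centre of its underside. A flat steel starter strip 6 mm thick lies on the floor at its -x end (x from -130 to -95 mm, y from -35 to 35 mm); the fan runs from the strip towards its +x.
- strip_edge (a point): middle of the starter strip's upper edge that faces the fan: 11 mm above the table (6 mm above the tray floor), at tray x -95 mm. A plate that laps the strip by 30 mm has its centre 20 mm farther along +x.
- fan_slope (a point): same point; its z axis is the upward normal of a plate that leans properly: raised end on the strip (or on the plate before), other end on the tray floor, so its face leans 0.086 rad from level, with the normal tipped towards the tray's +x
- kit_tray: wooden kit tray with a grey felt floor and no handles, for good sockets: fixed, 125 mm (x) by 205 mm (y) outside, walls 5 mm thick and 18 mm high, inner floor 5 mm above the table, origin at the centre of its underside; holds two sockets side by side along y
- rework_tray: bare dark steel pan with a wire loop handle on each short end, for tight sockets: fixed, 125 mm (x) by 205 mm (y) outside, walls 5 mm thick and 18 mm high, inner floor 5 mm above the table, origin at the centre of its underside; holds two sockets side by side along y
- screwdriver: bystander, not to be disturbed: screwdriver, 170 mm, lying by the near tray
- hammer: bystander, not to be disturbed: hammer, 260 mm, lying beyond the sockets
- goblet: bystander, not to be disturbed: brass goblet 125 mm tall
- vase: bystander, not to be disturbed: copper vase 145 mm tall
- polish: bystander, not to be disturbed: jar of polish 120 mm tall
- spanner: bystander, not to be disturbed: spanner 190 mm, lying
Things that resemble listed ones, but are neither listed nor needed, are in the scene too. What is shaped like the socket_70 but green, purple or red is not meant.

How it is judged:
By the outcome, as a careful person would: the job done as asked, in the order asked, and still so for the second after the job is handed in, with the robot touching nothing.
Of socket_60, socket_70, socket_80, socket_90 only 3 to 4 are there at a start; the rules pass over those that are not, and their reading is None.
Of plate_0, plate_1, plate_2 only 2 to 3 are there at a start; the rules pass over those that are not, and their reading is None.
At some moment in a run one of socket_60, socket_70, socket_80, socket_90 may be knocked a few centimetres aside while the robot is not near it.
It also fails if it takes over 210 s, if anything falls off the work surface, if the arm or the gripper's body presses on something with over 40 N, if the wrist force passes 120 N, or if a joint passes its speed limit or range.

## Working session

There is one attempt and no reset: what is moved stays moved. The work goes in short steps, Python scripts to look and compute and a tool call to move; the robot and the scene stay as the last step left them, time stands still between calls to the robot, and variables do not carry over. Pictures are saved under pics/ and viewed, at most 14 in all, crops included, and the job is handed in when it is done.

Besides the shell and the picture viewer there is one more tool, called after ">>>" by a JSON object that holds its "op" and its "data", one argument or row to a line. play_rows: Moves the arm, as the interface text tells. Its arguments: {"type":"object","properties":{"rows":{"type":"array","items":{"type":"array","items":{"type":"array","items":{"type":"number"}}}},"squeeze":{"type":"number"}},"required":["rows"]}

```bash
ls; mkdir -p pics
python3 - <<'E'
from plant import r
import cv2,numpy as np
for n in("scene","top"):
    im=r.capture(n); cv2.imwrite(f"pics/{n}0.png",cv2.resize(im[:,:,::-1],(800,600),interpolation=cv2.INTER_CUBIC))
    c=r.camera_info(n);print(n,c["fovy"],c["cx"],c["cy"],np.round(c["pose"],4).tolist(),{k:v for k,v in c.items() if k not in("pose",)})
print(r.get_state())
E
```

```text
pics
scene 56.607064985468064 249.82779638091074 187.6608731590098 [[-0.0147, 0.7343, -0.6787, 1.4063], [0.9999, 0.0156, -0.0048, 0.0384], [0.0071, -0.6786, -0.7344, 1.0097], [0.0, 0.0, 0.0, 1.0]] {'fovy': 56.607064985468064, 'cx': 249.82779638091074, 'cy': 187.6608731590098}
top 49.6198907573685 248.67055038906898 193.03961950322713 [[-0.0099, -0.9973, 0.0732, 0.4656], [-0.9998, 0.011, 0.0145, 0.004], [-0.0153, -0.0731, -0.9972, 1.3316], [0.0, 0.0, 0.0, 1.0]] {'fovy': 49.6198907573685, 'cx': 248.67055038906898, 'cy': 193.03961950322713}
{'time_s': 0.1, 'joints': array([-5.83770723e+01,  2.05864014e+01,  6.39641102e-01, -2.01831260e-02,
       -7.01377662e+01, -1.65082952e+01]), 'qd': array([-0.03881453, -0.06211828,  0.14715473,  0.15784705, -0.04745883,
        0.06794757]), 'joint_torque': array([-2.33376806e-03, -5.84163594e+01,  2.93748862e+01,  7.01525465e+00,
        1.01779494e-02, -6.72638180e-05]), 'tcp_pos': array([ 0.17588985, -0.65121226,  0.22572389]), 'eef_rot': array([ 1.79913566e+02, -5.82859480e-03, -1.64892234e+02]), 'contact_force': array([-0.34457834,  0.33227491,  0.2822372 ]), 'moment': array([-0.03366423, -0.01908427,  0.00388885]), 'gripper_force': 0.0, 'gripper_width': 0.0874750638772866}
```

View pics/scene0.png

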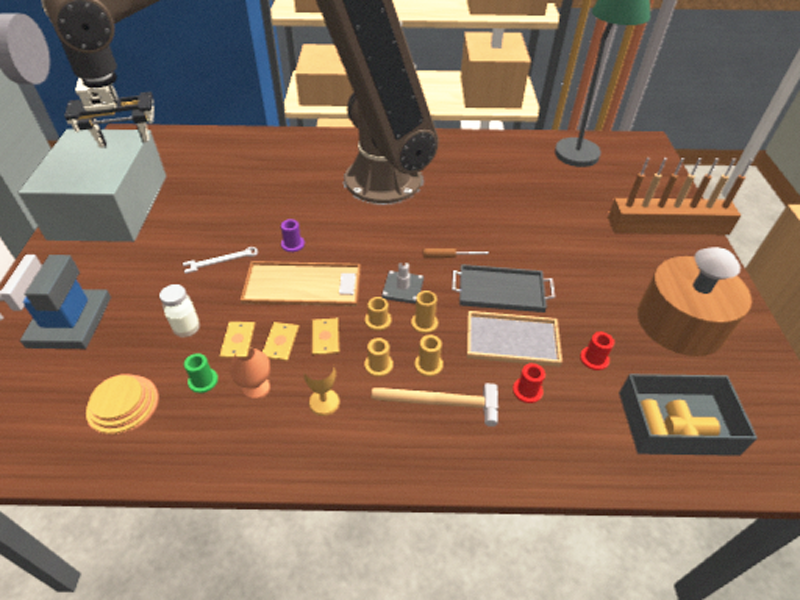

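View pics/top0.png

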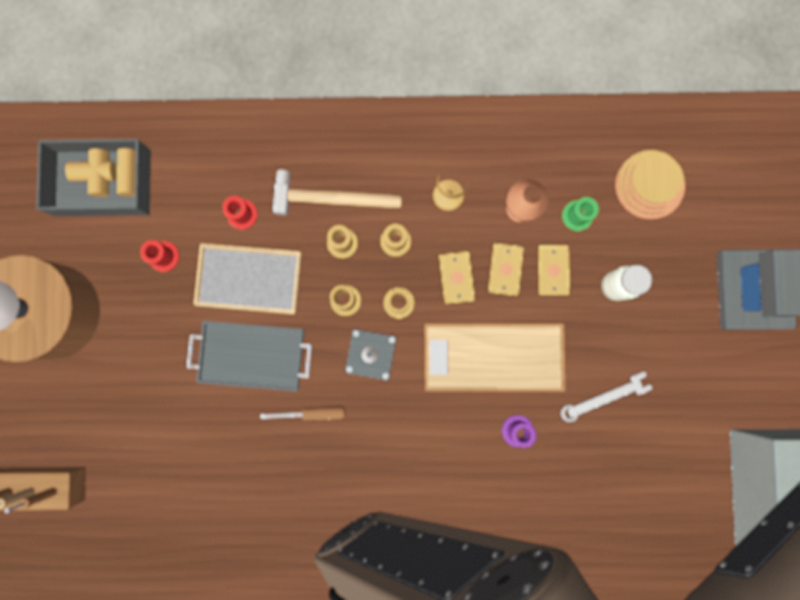

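```bash
cat > h.py <<'E'
import cv2,numpy as np
from plant import r
def cam(n):
    c=r.camera_info(n); f=192/np.tan(np.radians(c["fovy"]/2)); return f,c["cx"],c["cy"],np.array(c["pose"])
def px2w(n,u,v,z):
    f,cx,cy,P=cam(n); d=P[:3,:3]@np.array([(u-cx)/f,(v-cy)/f,1]); o=P[:3,3]; return (o+d*(z-o[2])/d[2])
def w2px(n,p):
    f,cx,cy,P=cam(n); q=P[:3,:3].T@(np.array(p)-P[:3,3]); return f*q[0]/q[2]+cx,f*q[1]/q[2]+cy
def crop(n,x0,y0,x1,y1,s,out,im=None):
    im=r.capture(n) if im is None else im
    o=cv2.resize(im[y0:y1,x0:x1,::-1],None,fx=s,fy=s,interpolation=cv2.INTER_CUBIC)
    for x in range((x0//10+1)*10,x1,10):
        X=int((x-x0+.5)*s); cv2.line(o,(X,0),(X,8 if x%50 else 20),(255,255,255),1)
        if x%20==0: cv2.putText(o,str(x),(X-10,30),0,.35,(255,255,255),1)
    for y in range((y0//10+1)*10,y1,10):
        Y=int((y-y0+.5)*s); cv2.line(o,(0,Y),(8,Y),(255,255,255),1); cv2.putText(o,str(y),(10,Y+4),0,.35,(255,255,255),1)
    cv2.imwrite("pics/"+out,o); return im
E
python3 - <<'E'
from h import *
crop("top",205,140,375,262,4.7,"topc.png"); crop("scene",140,165,365,265,3.5,"scenec.png")
E
```

```text
(no output)
```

View pics/topc.png

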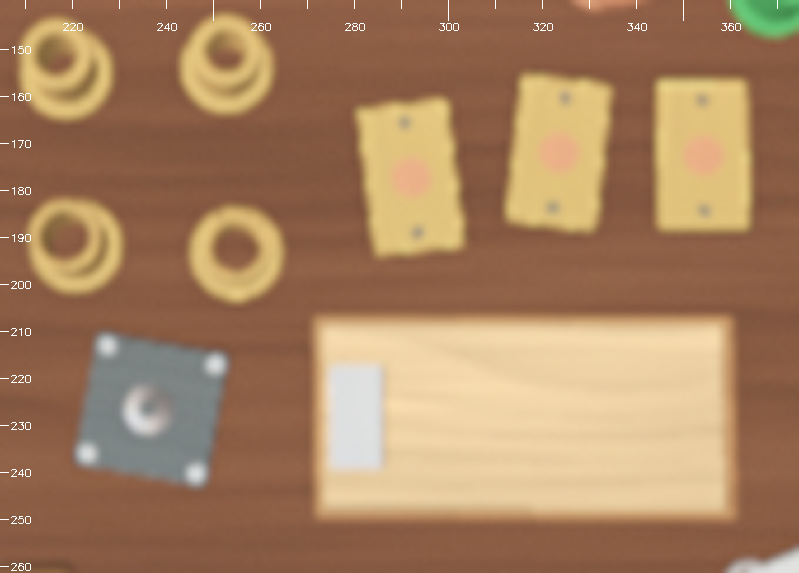

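View pics/scenec.png

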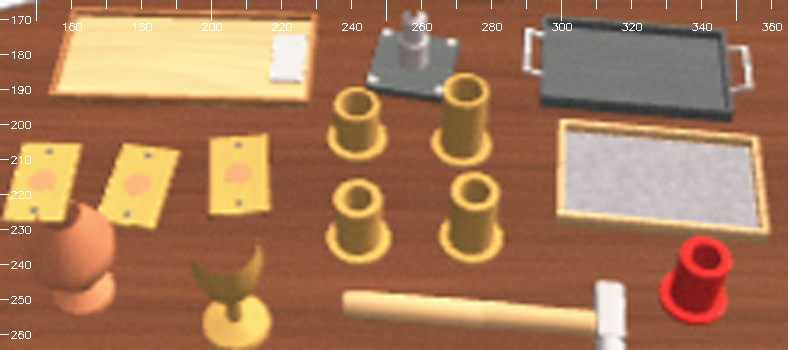

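```bash
cat >> h.py <<'E'
from scipy.optimize import minimize
A=np.linspace(0,2*np.pi,40)
def sil(n,x,y,H,z0=0,S=4):
    m=np.zeros((384*S,512*S),np.uint8)
    for R,a,b in((.031,0,.008),(.023,0,H)):
        P=[w2px(n,(x+R*np.cos(t),y+R*np.sin(t),z+z0)) for z in(a,b) for t in A]
        cv2.fillConvexPoly(m,cv2.convexHull(((np.array(P)+.5)*S*16-8).astype(np.int32)),255,shift=4)
    return cv2.resize(m,(512,384),interpolation=cv2.INTER_AREA)/255.
def bmask(im):
    h=cv2.cvtColor(im,cv2.COLOR_RGB2HSV); m=((h[...,0]>14)&(h[...,0]<35)&(h[...,1]>70)&(h[...,2]>75)).astype(np.uint8)
    c,_=cv2.findContours(m,cv2.RETR_EXTERNAL,cv2.CHAIN_APPROX_NONE); o=np.zeros_like(m); cv2.drawContours(o,c,-1,1,-1); return o.astype(float)
def fitsock(ims,x,y,Hs=(.06,.07,.08,.09),z0=0):
    ms={n:cv2.GaussianBlur(bmask(i),(3,3),0) for n,i in ims.items()}; best=[]
    def cost(p,H):
        e=0
        for n in ms:
            s=sil(n,p[0],p[1],H,z0); u,v=w2px(n,(p[0],p[1],z0+.03)); u,v=int(u),int(v)
            w=np.s_[max(v-20,0):v+20,u-17:u+17]; e+=np.abs(s[w]-ms[n][w]).sum()
        return e
    for H in Hs:
        q=minimize(cost,(x,y),args=(H,),method="Nelder-Mead",options=dict(initial_simplex=[(x,y),(x+.01,y),(x,y+.01)],xatol=2e-4,fatol=.05,maxiter=60)); best.append((q.fun,H,*q.x))
    return sorted(best)
E
python3 - <<'E'
from h import *
ims={n:r.capture(n) for n in("top","scene")}
N=lambda a,b:(205+a/4.7-.5,140+b/4.7-.5)
for k,p in dict(A=(67,74),B=(227,68),C=(76,248),D=(237,255)).items():
    w=px2w("top",*N(*p),.006); print(k,w[:2].round(4)); print(np.round(fitsock(ims,*w[:2]),4).tolist())
# plates
m=bmask(ims["top"]).astype(np.uint8)
for a,b in((412,178),(559,153),(703,156)):
    u,v=N(a,b); c,_=cv2.findContours((m),cv2.RETR_EXTERNAL,cv2.CHAIN_APPROX_NONE)
    for q in c:
        if cv2.pointPolygonTest(q,(u,v),False)>0:
            W=np.array([px2w("top",*p,.006)[:2] for p in q[:,0]]).astype(np.float32); print("plate",cv2.minAreaRect(W*1000))
for nm,z,P in(("tray rim outer",.013,[(313,317),(735,317),(737,519),(315,521)]),("strip",.011,[(328,364),(382,364),(382,469),(328,469)]),("gbase",.012,[(98,332),(229,357),(205,487),(76,463)]),("gtop",.087,[(150,408)]),("gmid",.047,[(147,411)])):
    print(nm,np.round([px2w("top",*N(*p),z)[:2] for p in P],4).tolist())
g=[(196,244),(300,250),(295,313),(194,306)]; s=[(203,321),(304,329),(299,390),(198,382)]
for nm,P in(("kit",g),("rew",s)): print(nm,np.round([px2w("top",a*.64-.2,b*.64-.2,.018)[:2] for a,b in P],4).tolist())
E
```

```text
A [0.6862 0.1186]Traceback (most recent call last):
  File "<stdin>", line 5, in <module>
  File "h.py", line 38, in fitsock
    q=minimize(cost,(x,y),args=(H,),method="Nelder-Mead",options=dict(initial_simplex=[(x,y),(x+.01,y),(x,y+.01)],xatol=2e-4,fatol=.05,maxiter=60)); best.append((q.fun,H,*q.x))
    res = _minimize_neldermead(fun, x0, args, callback, bounds=bounds,
                               **options)
    fxr = func(xr)
    fx = function(np.copy(x), *(wrapper_args + args))
  File "h.py", line 34, in cost
    s=sil(n,p[0],p[1],H,z0); u,v=w2px(n,(p[0],p[1],z0+.03)); u,v=int(u),int(v)
  File "h.py", line 23, in sil
    P=[w2px(n,(x+R*np.cos(t),y+R*np.sin(t),z+z0)) for z in(a,b) for t in A]
       ~~~~^^^^^^^^^^^^^^^^^^^^^^^^^^^^^^^^^^^^^^
  File "h.py", line 8, in w2px
    f,cx,cy,P=cam(n); q=P[:3,:3].T@(np.array(p)-P[:3,3]); return f*q[0]/q[2]+cx,f*q[1]/q[2]+cy
              ~~~^^^
  File "h.py", line 4, in cam
    c=r.camera_info(n); f=192/np.tan(np.radians(c["fovy"]/2)); return f,c["cx"],c["cy"],np.array(c["pose"])
ValueError: time passes only in moves, steps and waits
```

```bash
sed -i 's/^def cam(n):/import functools\n@functools.cache\ndef cam(n):/; s/u,v=w2px(n,(p\[0\],p\[1\],z0+.03))/u,v=w2px(n,(x,y,z0+.03))/' h.py
cat > m.py <<'E'
from h import *
ims={n:r.capture(n) for n in("top","scene")}
N=lambda a,b:(205+a/4.7-.5,140+b/4.7-.5)
for k,p in dict(A=(67,74),B=(227,68),C=(76,248),D=(237,255)).items():
    w=px2w("top",*N(*p),.006); print(k,w[:2].round(4)); print(np.round(fitsock(ims,*w[:2]),4).tolist())
m=bmask(ims["top"]).astype(np.uint8)
for a,b in((412,178),(559,153),(703,156)):
    u,v=N(a,b); c,_=cv2.findContours((m),cv2.RETR_EXTERNAL,cv2.CHAIN_APPROX_NONE)
    for q in c:
        if cv2.pointPolygonTest(q,(u,v),False)>0:
            W=np.array([px2w("top",*p,.006)[:2] for p in q[:,0]]).astype(np.float32); print("plate",cv2.minAreaRect(W*1000))
for nm,z,P in(("tray rim outer",.013,[(313,317),(735,317),(737,519),(315,521)]),("strip",.011,[(328,364),(382,364),(382,469),(328,469)]),("gbase",.012,[(98,332),(229,357),(205,487),(76,463)]),("gtop",.087,[(150,408)]),("gmid",.047,[(147,411)])):
    print(nm,np.round([px2w("top",*N(*p),z)[:2] for p in P],4).tolist())
g=[(196,244),(300,250),(295,313),(194,306)]; s=[(203,321),(304,329),(299,390),(198,382)]
for nm,P in(("kit",g),("rew",s)): print(nm,np.round([px2w("top",a*.64-.2,b*.64-.2,.018)[:2] for a,b in P],4).tolist())
E
python3 m.py
```

```text
A [0.6862 0.1186]
[[143.1083, 0.08, 0.6859, 0.1188], [149.6093, 0.09, 0.6858, 0.1185], [168.2951, 0.07, 0.6855, 0.1189], [201.0966, 0.06, 0.6851, 0.119]]
B [0.689  0.0088]
[[131.1529, 0.07, 0.689, 0.0083], [148.099, 0.08, 0.6889, 0.0083], [152.9064, 0.06, 0.6878, 0.0083], [171.7353, 0.09, 0.6877, 0.0087]]
C [0.5664 0.113 ]
[[157.3137, 0.09, 0.5664, 0.1124], [178.8681, 0.08, 0.5657, 0.1124], [207.624, 0.07, 0.5657, 0.1124], [231.8711, 0.06, 0.5656, 0.1126]]
D [0.5604 0.0033]
[[166.2858, 0.06, 0.5603, 0.0033], [186.249, 0.07, 0.5619, 0.0033], [211.1843, 0.08, 0.5618, 0.0034], [237.4863, 0.09, 0.5619, 0.0034]]
plate ((612.286865234375, -116.42567443847656), (107.75016784667969, 67.74392700195312), 5.904713153839111)
plate ((627.8888549804688, -216.4945068359375), (66.35649871826172, 108.06124114990234), 82.30680847167969)
plate ((625.2333374023438, -315.9671936035156), (66.9240951538086, 107.02738189697266), 88.47586059570312)
tray rim outer [[0.5174, -0.0475], [0.5144, -0.3313], [0.3795, -0.3286], [0.3807, -0.047]]
strip [[0.4857, -0.0573], [0.4853, -0.0937], [0.4148, -0.0925], [0.4152, -0.0563]]
gbase [[0.5088, 0.0979], [0.491, 0.0095], [0.404, 0.0265], [0.4208, 0.1132]]
gtop [[0.4577, 0.0597]]
gmid [[0.4555, 0.0635]]
kit [[0.6857, 0.4178], [0.6706, 0.2039], [0.5416, 0.2141], [0.5581, 0.4204]]
rew [[0.5274, 0.4016], [0.5089, 0.1957], [0.3862, 0.2059], [0.4041, 0.4104]]
```

Candidates: the gold sockets A (218,155), B (253,154), C (221,192), D (255,194), in native top pixels. Lookalikes are red (153,135) and (102,163), green (371,137), purple (332,276), plus the loose brass tubes in the black box (65,109). The crop confirms A–D are brass, with heights A=80, B=70, C=90, D=60. The plates are at (292,177), (323,172) and (354,173); the round brass stack at (416,118) isn't one of them. Starting with D.

>>> {"op": "play_rows", "data": {
  "rows": [
    [[0,-0.05,0.05,0,-0.07],[0,-0.12,0.12,0,-0.15],[0,-0.18,0.18,0,-0.22],[0,-0.24,0.24,0,-0.3],[0,-0.3,0.3,0,-0.37],[0,-0.36,0.36,0,-0.44],[0,-0.4,0.4,0,-0.5],[0,-0.425,0.424,0,-0.55]]
  ],
  "squeeze": 20
}}

```text
time_s: 1.07
tcp_pos: [0.3271, -0.3885, 0.2271]
eef_rot: [-179.9, 0.0, -117.2]
contact_force: [0.6, 0.5, -0.2]
gripper_width: 0.0874
gripper_force: 0.0
```

```bash
cat >> h.py <<'E'
def go(x,y,z,yaw):
    s=r.get_state(); p=s["tcp_pos"]; w=np.radians(s["eef_rot"][2]); d=np.array([x,y,z])-p
    t=[d[0]*np.cos(w)+d[1]*np.sin(w),d[0]*np.sin(w)-d[1]*np.cos(w),-d[2]]; a=(yaw-np.degrees(w)+180)%360-180
    print("t",round(s["time_s"],2),"pos",p.round(4),"rot",s["eef_rot"].round(2),"F",s["contact_force"].round(1),"w",round(s["gripper_width"],4),"-> shares",(np.array(t)/.5).round(4),"turn",round(-np.radians(a)/1.5,4))
E
python3 -c "
from h import *
go(.5603,.0033,.2,-90)"
```

```text
t 1.07 pos [ 0.3271 -0.3885  0.2271] rot [-1.7993e+02  3.0000e-02 -1.1724e+02] F [ 0.6  0.5 -0.2] w 0.0874 -> shares [-0.9101 -0.0559  0.0542] turn -0.317
```

>>> {"op": "play_rows", "data": {
  "rows": [
    [[0,-0.08,-0.005,0,-0.04],[0,-0.16,-0.01,0,-0.08],[0,-0.24,-0.015,0,-0.12],[0,-0.32,-0.02,0,-0.16],[0,-0.4,-0.025,0,-0.2],[0,-0.48,-0.03,0,-0.25],[0,-0.55,-0.035,0,-0.29],[0,-0.6,-0.04,0,-0.317]]
  ]
}}

```text
time_s: 1.73
tcp_pos: [0.4839, -0.1324, 0.227]
eef_rot: [-179.9, 0.0, -90.1]
contact_force: [0.8, -0.0, 0.2]
gripper_width: 0.0872
gripper_force: 0.0
```

>>> {"op": "play_rows", "data": {
  "rows": [
    [[0,-0.05,-0.03,0,0],[0,-0.1,-0.06,0,0],[0,-0.15,-0.09,0,0],[0,-0.2,-0.12,0.02,0],[0,-0.25,-0.145,0.05,0],[0,-0.268,-0.156,0.054,0],[0,-0.268,-0.156,0.054,0],[0,-0.268,-0.156,0.054,0]]
  ]
}}

```text
time_s: 2.4
tcp_pos: [0.5614, -0.0013, 0.1993]
eef_rot: [180.0, -0.0, -90.3]
contact_force: [-0.9, -0.2, -0.5]
gripper_width: 0.0878
gripper_force: 0.0
```

```bash
python3 -c "
from h import *
go(.5603,.0033,.03,-90)"
```

```text
t 2.4 pos [ 0.5614 -0.0013  0.1993] rot [ 1.7995e+02 -3.0000e-02 -9.0310e+01] F [-0.9 -0.2 -0.5] w 0.0878 -> shares [-0.0092  0.0023  0.3387] turn -0.0036
```

>>> {"op": "play_rows", "data": {
  "rows": [
    [[0.1,-0.009,0.002,0.04,-0.0036],[0.1,-0.009,0.002,0.1,-0.0036],[0.1,-0.009,0.002,0.17,-0.0036],[0.1,-0.009,0.002,0.24,-0.0036],[0.1,-0.009,0.002,0.3,-0.0036],[0.1,-0.009,0.002,0.33,-0.0036],[0.1,-0.009,0.002,0.339,-0.0036],[0.1,-0.009,0.002,0.339,-0.0036]]
  ]
}}

```text
time_s: 3.07
tcp_pos: [0.5599, 0.0019, 0.0297]
eef_rot: [179.9, -0.0, -90.1]
contact_force: [-0.3, -0.1, 1.2]
gripper_width: 0.0792
gripper_force: 0.0
```

>>> {"op": "play_rows", "data": {
  "rows": [
    [[1,0,0,0,0],[1,0,0,0,0],[1,0,0,0,0],[1,0,0,0,0],[1,0,0,0,0],[1,0,0,0,0],[1,0,0,0,0],[1,0,0,0,0]]
  ],
  "squeeze": 20
}}

```text
time_s: 3.73
tcp_pos: [0.5611, 0.0032, 0.0307]
eef_rot: [-179.9, 0.0, -90.0]
contact_force: [-0.5, 0.6, 6.7]
gripper_width: 0.0461
gripper_force: 20.0
```

```bash
python3 -c "
from h import *
go(.4562,.0618,.13,-90)"
```

```text
t 3.73 pos [0.5611 0.0032 0.0307] rot [-1.7994e+02  1.0000e-02 -9.0040e+01] F [-0.5  0.6  6.7] w 0.0461 -> shares [-0.1171  0.2098 -0.1986] turn -0.0005
```

>>> {"op": "play_rows", "data": {
  "rows": [
    [[1,0,0,-0.03,0],[1,0,0,-0.09,0],[1,0,0,-0.16,0],[1,0,0,-0.21,0],[1,-0.02,0.03,-0.22,0],[1,-0.05,0.08,-0.22,0],[1,-0.08,0.14,-0.22,0],[1,-0.1,0.18,-0.22,0]]
  ]
}}

```text
time_s: 4.4
tcp_pos: [0.4671, 0.053, 0.1388]
eef_rot: [179.8, -0.0, -90.1]
contact_force: [-1.4, 0.7, -5.7]
gripper_width: 0.0455
gripper_force: 20.0
```

>>> {"op": "play_rows", "data": {
  "rows": [
    [[1,-0.01,0.02,0,0],[1,-0.017,0.03,0,0],[1,-0.017,0.03,0,0],[1,-0.017,0.03,0,0],[1,-0.017,0.03,0.02,0],[1,-0.017,0.03,0.02,0],[1,-0.017,0.03,0.02,0],[1,-0.017,0.03,0.02,0]]
  ]
}}

```text
time_s: 5.07
tcp_pos: [0.4561, 0.0613, 0.13]
eef_rot: [180.0, -0.0, -90.1]
contact_force: [-0.4, 0.0, -4.9]
gripper_width: 0.0457
gripper_force: 20.0
```

```bash
python3 -c "
from h import *
go(.4562,.0618,.106,-90)
crop('scene',190,120,310,210,6,'g1.png')"
```

```text
t 5.07 pos [0.4561 0.0613 0.13  ] rot [ 1.7997e+02 -3.0000e-02 -9.0100e+01] F [-0.4  0.  -4.9] w 0.0457 -> shares [-0.001  -0.0002  0.048 ] turn -0.0011
```

View pics/g1.png

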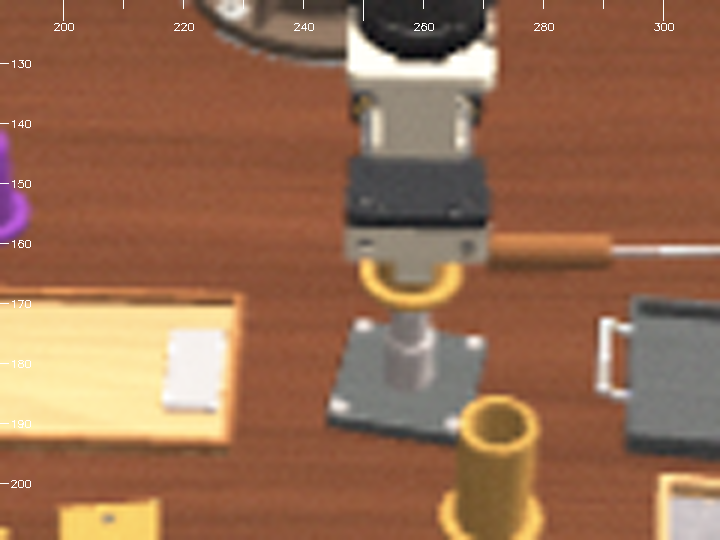

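The scene crop shows the flange centre (258,164) directly above the pin (258,176), so I'm descending onto the nose.

>>> {"op": "play_rows", "data": {
  "rows": [
    [[1,0,0,0.005,0],[1,0,0,0.015,0],[1,0,0,0.03,0],[1,0,0,0.045,0],[1,0,0,0.06,0],[1,0,0,0.075,0],[1,0,0,0.08,0],[1,0,0,0.08,0]]
  ]
}}

```text
time_s: 5.78
tcp_pos: [0.455, 0.0613, 0.089]
eef_rot: [179.9, -0.1, -90.1]
contact_force: [0.1, 0.4, -5.2]
gripper_width: 0.046
gripper_force: 20.0
```

>>> {"op": "play_rows", "data": {
  "rows": [
    [[1,0,0,0.004,0],[1,0,0,0.008,0],[1,0,0,0.012,0],[1,0,0,0.016,0],[1,0,0,0.02,0],[1,0,0,0.022,0],[1,0,0,0.022,0],[1,0,0,0.022,0]]
  ]
}}

```text
time_s: 6.45
tcp_pos: [0.4556, 0.0616, 0.0791]
eef_rot: [-180.0, -0.0, -90.1]
contact_force: [0.6, -0.6, -5.6]
gripper_width: 0.0458
gripper_force: 20.0
```

>>> {"op": "play_rows", "data": {
  "rows": [
    [[1,0,0,0.004,0],[1,0,0,0.008,0],[1,0,0,0.012,0],[1,0,0,0.016,0],[1,0,0,0.018,0],[1,0,0,0.018,0],[1,0,0,0.018,0],[1,0,0,0.018,0]]
  ]
}}

```text
time_s: 7.12
tcp_pos: [0.4557, 0.0616, 0.0701]
eef_rot: [-180.0, 0.0, -90.1]
contact_force: [-0.5, -0.3, -4.9]
gripper_width: 0.0459
gripper_force: 20.0
```

>>> {"op": "play_rows", "data": {
  "rows": [
    [[1,0,0,0.01,0],[1,0,0,0.02,0],[1,0,0,0.03,0],[1,0,0,0.04,0],[1,0,0,0.046,0],[1,0,0,0.05,0],[1,0,0,0.05,0],[1,0,0,0.05,0]]
  ]
}}

```text
time_s: 7.78
tcp_pos: [0.4556, 0.0616, 0.0449]
eef_rot: [180.0, -0.0, -90.1]
contact_force: [0.4, -0.1, -5.1]
gripper_width: 0.0459
gripper_force: 20.0
```

>>> {"op": "play_rows", "data": {
  "rows": [
    [[1,0,0,0.001,0],[1,0,0,0.002,0],[1,0,0,0.003,0],[1,0,0,0.004,0],[1,0,0,0.005,0],[1,0,0,0.006,0],[1,0,0,0.006,0],[1,0,0,0.006,0]]
  ]
}}

```text
time_s: 8.45
tcp_pos: [0.4557, 0.0616, 0.0427]
eef_rot: [-180.0, 0.0, -90.0]
contact_force: [-3.6, 0.5, 5.0]
gripper_width: 0.0459
gripper_force: 20.0
```

>>> {"op": "play_rows", "data": {
  "rows": [
    [[1,0,0,-0.03,0],[1,0,0,-0.09,0],[1,0,0,-0.15,0],[1,0,0,-0.19,0],[1,-0.03,-0.016,-0.2,0],[1,-0.08,-0.044,-0.2,0],[1,-0.14,-0.076,-0.2,0],[1,-0.2,-0.109,-0.2,0]]
  ]
}}

```text
time_s: 9.12
tcp_pos: [0.5105, 0.1624, 0.1425]
eef_rot: [-180.0, 0.0, -90.1]
contact_force: [0.0, -0.3, -5.0]
gripper_width: 0.0457
gripper_force: 20.0
```

>>> {"op": "play_rows", "data": {
  "rows": [
    [[1,-0.06,-0.033,0,0],[1,-0.13,-0.07,0,0],[1,-0.2,-0.109,0,0],[1,-0.27,-0.147,0,0],[1,-0.33,-0.18,0,0],[1,-0.37,-0.201,0,0],[1,-0.396,-0.215,0.0,0],[1,-0.396,-0.215,0.04,0]]
  ]
}}

```text
time_s: 9.78
tcp_pos: [0.6212, 0.3638, 0.1246]
eef_rot: [-179.7, 0.2, -89.9]
contact_force: [1.6, 1.1, -3.9]
gripper_width: 0.0458
gripper_force: 20.0
```

```bash
python3 -c "
from h import *
go(.6174,.3599,.038,-90)"
```

```text
t 9.78 pos [0.6212 0.3638 0.1246] rot [-179.67    0.21  -89.93] F [ 1.6  1.1 -3.9] w 0.0458 -> shares [0.0077 0.0076 0.1732] turn 0.0009
```

>>> {"op": "play_rows", "data": {
  "rows": [
    [[1,0,0,0.03,0],[1,0,0,0.07,0],[1,0,0,0.11,0],[1,0,0,0.14,0],[1,0,0,0.16,0],[1,0,0,0.168,0],[1,0,0,0.172,0],[1,0,0,0.173,0]]
  ]
}}

```text
time_s: 10.45
tcp_pos: [0.6181, 0.3595, 0.036]
eef_rot: [-180.0, 0.0, -90.1]
contact_force: [0.6, -0.2, -4.7]
gripper_width: 0.0459
gripper_force: 20.0
```

>>> {"op": "play_rows", "data": {
  "rows": [
    [[1,0,0,0,0],[0.3,0,0,0,0],[0.3,0,0,0,0],[0.3,0,0,0,0],[0.3,0,0,-0.05,0],[0.3,0,0,-0.11,0],[0.3,0,0,-0.17,0],[0.3,0,0,-0.2,0]]
  ]
}}

```text
time_s: 11.12
tcp_pos: [0.6198, 0.3606, 0.1408]
eef_rot: [-179.7, 0.2, -90.0]
contact_force: [0.6, 0.2, 0.7]
gripper_width: 0.0609
gripper_force: 0.0
```

```bash
cat > look.py <<'E'
from h import *; import sys
ims={n:r.capture(n) for n in("top","scene")}
x,y,H=map(float,sys.argv[1:4]); b=fitsock(ims,x,y,(H,)); print("fit",np.round(b,4).tolist()); go(b[0][2],b[0][3],.13,-90)
E
python3 look.py .689 .0083 .07
```

```text
fit [[95.7843, 0.07, 0.6888, 0.0081]]
t 11.22 pos [0.6201 0.361  0.141 ] rot [-179.62    0.29  -90.03] F [-0.5 -0.   0.4] w 0.0614 -> shares [ 0.7057 -0.1377  0.0219] turn -0.0003
```

>>> {"op": "play_rows", "data": {
  "rows": [
    [[0.1,0.04,-0.008,0,0],[0.1,0.11,-0.022,0,0],[0.1,0.19,-0.038,0,0],[0.1,0.27,-0.054,0,0],[0.1,0.35,-0.07,0,0],[0.1,0.43,-0.087,0,0],[0.1,0.51,-0.103,0,0],[0.1,0.58,-0.117,0,0]]
  ]
}}

```text
time_s: 11.88
tcp_pos: [0.6759, 0.0664, 0.1351]
eef_rot: [180.0, -0.0, -90.1]
contact_force: [0.6, 1.1, 0.1]
gripper_width: 0.0786
gripper_force: 0.0
```

>>> {"op": "play_rows", "data": {
  "rows": [
    [[0.1,0.06,-0.013,0,0],[0.1,0.1,-0.021,0,0],[0.1,0.123,-0.025,0,0],[0.1,0.123,-0.025,0,0],[0.1,0.123,-0.025,0.03,0],[0.1,0.123,-0.025,0.08,0],[0.1,0.123,-0.025,0.12,0],[0.1,0.123,-0.025,0.13,0]]
  ]
}}

```text
time_s: 12.55
tcp_pos: [0.686, 0.0085, 0.0666]
eef_rot: [179.7, -0.0, -90.1]
contact_force: [0.3, -0.5, -0.2]
gripper_width: 0.0788
gripper_force: 0.0
```

```bash
python3 -c "
from h import *
go(.6888,.0081,.03,-90)"
```

```text
t 12.55 pos [0.686  0.0085 0.0666] rot [ 1.7969e+02 -3.0000e-02 -9.0060e+01] F [ 0.3 -0.5 -0.2] w 0.0788 -> shares [ 0.0008 -0.0056  0.0733] turn -0.0006
```

>>> {"op": "play_rows", "data": {
  "rows": [
    [[0.1,0,-0.003,0.03,0],[0.1,0,-0.003,0.06,0],[0.1,0,-0.003,0.072,0],[0.1,0,-0.003,0.073,0],[1,0,-0.003,0.073,0],[1,0,-0.003,0.073,0],[1,0,-0.003,0.073,0],[1,0,-0.003,0.073,0]]
  ],
  "squeeze": 20
}}

```text
time_s: 13.22
tcp_pos: [0.6906, 0.008, 0.0351]
eef_rot: [-179.9, 0.0, -90.1]
contact_force: [-0.8, 0.4, 0.7]
gripper_width: 0.0578
gripper_force: 0.0
```

>>> {"op": "play_rows", "data": {
  "rows": [
    [[1,0,0,0,0],[1,0,0,0,0],[1,0,0,0,0],[1,0,0,0,0],[1,0,0,0,0],[1,0,0,0,0],[1,0,0,0,0],[1,0,0,0,0]]
  ]
}}

```text
time_s: 13.88
tcp_pos: [0.6899, 0.0078, 0.0346]
eef_rot: [180.0, -0.0, -90.1]
contact_force: [-2.7, 0.9, 5.3]
gripper_width: 0.0459
gripper_force: 20.0
```

```bash
python3 -c "
from h import *
go(.4557,.0618,.13,-90)"
```

```text
t 13.88 pos [0.6899 0.0078 0.0346] rot [180.    -0.   -90.06] F [-2.7  0.9  5.3] w 0.0459 -> shares [-0.1075  0.4686 -0.1908] turn -0.0007
```

>>> {"op": "play_rows", "data": {
  "rows": [
    [[1,0,0,-0.03,0],[1,0,0,-0.09,0],[1,0,0,-0.16,0],[1,0,0,-0.21,0],[1,-0.005,0.03,-0.22,0],[1,-0.018,0.08,-0.22,0],[1,-0.034,0.15,-0.22,0],[1,-0.05,0.22,-0.22,0]]
  ]
}}

```text
time_s: 14.55
tcp_pos: [0.5783, 0.0329, 0.1426]
eef_rot: [179.9, 0.0, -90.1]
contact_force: [-0.9, 1.2, -4.3]
gripper_width: 0.046
gripper_force: 20.0
```

>>> {"op": "play_rows", "data": {
  "rows": [
    [[1,-0.016,0.07,0,0],[1,-0.032,0.14,0,0],[1,-0.046,0.2,0,0],[1,-0.055,0.236,0,0],[1,-0.057,0.248,0,0],[1,-0.057,0.248,0,0],[1,-0.057,0.248,0.02,0],[1,-0.057,0.248,0.02,0]]
  ]
}}

```text
time_s: 15.22
tcp_pos: [0.456, 0.0615, 0.1328]
eef_rot: [179.9, -0.0, -90.1]
contact_force: [-0.4, 0.4, -5.3]
gripper_width: 0.0462
gripper_force: 20.0
```

```bash
python3 -c "
from h import *
go(.4557,.0615,.0946,-90)"
```

```text
t 15.22 pos [0.456  0.0615 0.1328] rot [ 1.7992e+02 -2.0000e-02 -9.0080e+01] F [-0.4  0.4 -5.3] w 0.0462 -> shares [-0.0001  0.0006  0.0764] turn -0.0009
```

>>> {"op": "play_rows", "data": {
  "rows": [
    [[1,0,0,0.01,0],[1,0,0,0.025,0],[1,0,0,0.04,0],[1,0,0,0.055,0],[1,0,0,0.07,0],[1,0,0,0.08,0],[1,0,0,0.085,0],[1,0,0,0.085,0]]
  ]
}}

```text
time_s: 15.88
tcp_pos: [0.4558, 0.0614, 0.0908]
eef_rot: [179.9, -0.0, -90.1]
contact_force: [-0.1, 0.3, -4.0]
gripper_width: 0.0462
gripper_force: 20.0
```

>>> {"op": "play_rows", "data": {
  "rows": [
    [[1,0,0,0.002,0],[1,0,0,0.004,0],[1,0,0,0.006,0],[1,0,0,0.008,0],[1,0,0,0.01,0],[1,0,0,0.012,0],[1,0,0,0.013,0],[1,0,0,0.013,0]]
  ]
}}

```text
time_s: 16.55
tcp_pos: [0.4561, 0.0615, 0.085]
eef_rot: [180.0, -0.0, -90.1]
contact_force: [-0.5, -0.1, -3.9]
gripper_width: 0.0458
gripper_force: 20.0
```

>>> {"op": "play_rows", "data": {
  "rows": [
    [[1,0,0,0.002,0],[1,0,0,0.003,0],[1,0,0,0.004,0],[1,0,0,0.005,0],[1,0,0,0.006,0],[1,0,0,0.006,0],[1,0,0,0.006,0],[1,0,0,0.006,0]]
  ]
}}

```text
time_s: 17.22
tcp_pos: [0.4567, 0.0617, 0.0839]
eef_rot: [-179.9, -0.0, -90.0]
contact_force: [-7.0, -0.5, 18.3]
gripper_width: 0.0461
gripper_force: 20.1
```

>>> {"op": "play_rows", "data": {
  "rows": [
    [[1,0,0,-0.006,0],[1,0,0.002,-0.006,0],[1,0,0.003,-0.006,0],[1,0,0.003,-0.003,0],[1,0,0.003,-0.001,0],[1,0,0.003,0,0],[1,0,0.003,0,0],[1,0,0.003,0,0]]
  ]
}}

```text
time_s: 17.88
tcp_pos: [0.4559, 0.0619, 0.0837]
eef_rot: [-179.9, 0.0, -90.0]
contact_force: [-5.5, -0.6, 18.8]
gripper_width: 0.0457
gripper_force: 20.0
```

>>> {"op": "play_rows", "data": {
  "rows": [
    [[1,0,0,-0.006,0],[1,0,0.002,-0.006,0],[1,0,0.003,-0.006,0],[1,0,0.003,-0.003,0],[1,0,0.003,-0.001,0],[1,0,0.003,0,0],[1,0,0.003,0,0],[1,0,0.003,0,0]]
  ]
}}

```text
time_s: 18.55
tcp_pos: [0.4551, 0.0622, 0.0838]
eef_rot: [-179.8, 0.0, -90.0]
contact_force: [-0.3, -1.3, 17.7]
gripper_width: 0.0456
gripper_force: 20.0
```

>>> {"op": "play_rows", "data": {
  "rows": [
    [[1,0,0,0,0],[0.9,0,0,0,0],[0.42,0,0,0,0],[0.42,0,0,0,0],[0.42,0,0,0,0],[0.42,0,0,0,0],[0.42,0,0,0,0],[0.42,0,0,0,0]]
  ]
}}

```text
time_s: 19.22
tcp_pos: [0.4528, 0.0615, 0.0817]
eef_rot: [180.0, -0.0, -90.1]
contact_force: [-0.2, -0.1, -0.0]
gripper_width: 0.0508
gripper_force: 0.0
```

```bash
python3 -c "
from h import *
crop('scene',190,120,310,210,6,'g2.png')"
```

```text
(no output)
```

View pics/g2.png

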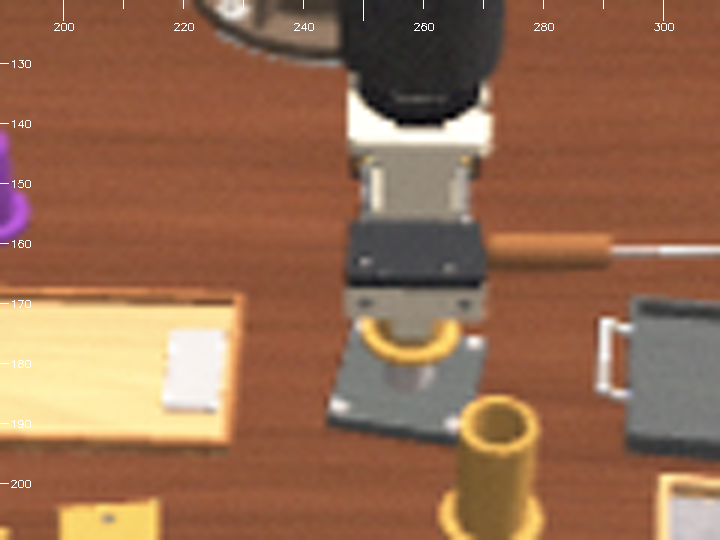

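The crop shows the socket still resting on the shoulder at (258,178), with pin visible below it after release. So the 70 is tight. Regripping it for the pan.

>>> {"op": "play_rows", "data": {
  "rows": [
    [[0.42,0,-0.006,0,0],[0.42,0,-0.006,0,0],[1,0,-0.006,0,0],[1,0,-0.006,0,0],[1,0,-0.006,0,0],[1,0,-0.006,0,0],[1,0,-0.006,0,0],[1,0,-0.006,0,0]]
  ]
}}

```text
time_s: 19.93
tcp_pos: [0.4559, 0.0615, 0.082]
eef_rot: [180.0, -0.0, -90.1]
contact_force: [-1.6, -0.5, -0.9]
gripper_width: 0.0456
gripper_force: 20.0
```

```bash
python3 -c "
from h import *
go(.4605,.348,.1317,-90)"
```

```text
t 19.93 pos [0.4559 0.0615 0.082 ] rot [ 1.7998e+02 -1.0000e-02 -9.0060e+01] F [-1.6 -0.5 -0.9] w 0.0456 -> shares [-0.573  -0.0085 -0.0995] turn -0.0008
```

>>> {"op": "play_rows", "data": {
  "rows": [
    [[1,0,0,-0.03,0],[1,0,0,-0.08,0],[1,0,0,-0.115,0],[1,-0.01,0,-0.12,0],[1,-0.05,0,-0.12,0],[1,-0.11,0,-0.12,0],[1,-0.18,0,-0.12,0],[1,-0.25,0,-0.12,0]]
  ]
}}

```text
time_s: 20.6
tcp_pos: [0.4554, 0.1875, 0.141]
eef_rot: [179.9, -0.0, -90.2]
contact_force: [1.6, -0.3, -4.3]
gripper_width: 0.0462
gripper_force: 20.0
```

>>> {"op": "play_rows", "data": {
  "rows": [
    [[1,-0.07,-0.002,0,0],[1,-0.14,-0.004,0,0],[1,-0.2,-0.006,0,0],[1,-0.26,-0.008,0,0],[1,-0.3,-0.009,0,0],[1,-0.32,-0.009,0,0],[1,-0.323,-0.009,0.02,0],[1,-0.323,-0.009,0.06,0]]
  ]
}}

```text
time_s: 21.27
tcp_pos: [0.4613, 0.3494, 0.1123]
eef_rot: [-179.9, 0.1, -90.0]
contact_force: [0.0, 0.2, -4.8]
gripper_width: 0.0458
gripper_force: 20.0
```

>>> {"op": "play_rows", "data": {
  "rows": [
    [[1,0,0,0.04,0],[1,0,0,0.08,0],[1,0,0,0.11,0],[1,0,0,0.13,0],[1,0,0,0.14,0],[1,0,0,0.145,0],[1,0,0,0.145,0],[1,0,0,0.145,0]]
  ]
}}

```text
time_s: 21.93
tcp_pos: [0.4613, 0.3484, 0.0402]
eef_rot: [-180.0, 0.0, -90.1]
contact_force: [-0.4, 0.0, -4.9]
gripper_width: 0.0462
gripper_force: 20.0
```

Feel down to contact, release, and lift.

>>> {"op": "play_rows", "data": {
  "rows": [
    [[1,0,0,0.002,0],[1,0,0,0.004,0],[1,0,0,0.006,0],[1,0,0,0.008,0],[1,0,0,0.0095,0],[1,0,0,0.01,0],[1,0,0,0.01,0],[1,0,0,0.01,0]]
  ]
}}

```text
time_s: 22.6
tcp_pos: [0.4613, 0.3479, 0.037]
eef_rot: [-179.9, 0.0, -90.0]
contact_force: [-5.2, -5.4, 16.8]
gripper_width: 0.0458
gripper_force: 20.0
```

>>> {"op": "play_rows", "data": {
  "rows": [
    [[1,0,0,0,0],[0.3,0,0,0,0],[0.3,0,0,0,0],[0.3,0,0,0,0],[0.3,0,0,-0.05,0],[0.3,0,0,-0.11,0],[0.3,0,0,-0.17,0],[0.3,0,0,-0.2,0]]
  ]
}}

```text
time_s: 23.27
tcp_pos: [0.4622, 0.3495, 0.1383]
eef_rot: [-179.8, 0.2, -90.0]
contact_force: [0.4, 0.5, 0.2]
gripper_width: 0.0614
gripper_force: 0.0
```

```bash
python3 look.py .6859 .1188 .08
```

```text
fit [[143.6196, 0.08, 0.6862, 0.1187]]
t 23.37 pos [0.4625 0.35   0.1382] rot [-179.75    0.29  -90.03] F [ 0.4 -0.1 -0.2] w 0.0614 -> shares [ 0.4623 -0.4476  0.0164] turn -0.0003
```

>>> {"op": "play_rows", "data": {
  "rows": [
    [[0.1,0.03,-0.029,0,0],[0.1,0.08,-0.078,0,0],[0.1,0.135,-0.132,0,0],[0.1,0.19,-0.186,0,0],[0.1,0.245,-0.24,0,0],[0.1,0.3,-0.294,0,0],[0.1,0.355,-0.347,0,0],[0.1,0.4,-0.391,0,0]]
  ]
}}

```text
time_s: 24.03
tcp_pos: [0.6575, 0.1457, 0.1335]
eef_rot: [180.0, -0.0, -90.1]
contact_force: [-0.4, 1.7, 0.0]
gripper_width: 0.0787
gripper_force: 0.0
```

>>> {"op": "play_rows", "data": {
  "rows": [
    [[0.1,0.04,-0.04,0,0],[0.1,0.055,-0.054,0,0],[0.1,0.059,-0.058,0,0],[0.1,0.059,-0.058,0,0],[0.1,0.059,-0.058,0.03,0],[0.1,0.059,-0.058,0.08,0],[0.1,0.059,-0.058,0.12,0],[0.1,0.059,-0.058,0.13,0]]
  ]
}}

```text
time_s: 24.7
tcp_pos: [0.6822, 0.1191, 0.0659]
eef_rot: [179.7, -0.1, -90.0]
contact_force: [-0.9, 1.4, -0.6]
gripper_width: 0.0787
gripper_force: 0.0
```

```bash
python3 -c "
from h import *
go(.6862,.1187,.032,-90)"
```

```text
t 24.7 pos [0.6822 0.1191 0.0659] rot [ 1.7971e+02 -7.0000e-02 -9.0020e+01] F [-0.9  1.4 -0.6] w 0.0787 -> shares [ 0.0008 -0.0081  0.0679] turn -0.0002
```

>>> {"op": "play_rows", "data": {
  "rows": [
    [[0.1,0,-0.004,0.03,0],[0.1,0,-0.004,0.06,0],[0.1,0,-0.004,0.068,0],[0.1,0,-0.004,0.071,0],[1,0,-0.004,0.071,0],[1,0,-0.004,0.071,0],[1,0,-0.004,0.071,0],[1,0,-0.004,0.071,0]]
  ]
}}

```text
time_s: 25.37
tcp_pos: [0.6876, 0.1186, 0.0351]
eef_rot: [-179.9, 0.0, -90.1]
contact_force: [0.3, -0.3, -0.4]
gripper_width: 0.0578
gripper_force: 0.0
```

>>> {"op": "play_rows", "data": {
  "rows": [
    [[1,0,0,0,0],[1,0,0,0,0],[1,0,0,0,0],[1,0,0,0,0],[1,0,0,0,0],[1,0,0,0,0],[1,0,0,0,0],[1,0,0,0,0]]
  ]
}}

```text
time_s: 26.03
tcp_pos: [0.6871, 0.1183, 0.0346]
eef_rot: [-180.0, -0.0, -90.1]
contact_force: [-1.9, 0.4, 5.4]
gripper_width: 0.0465
gripper_force: 20.0
```

```bash
python3 -c "
from h import *
go(.4557,.0617,.1446,-90)"
```

```text
t 26.03 pos [0.6871 0.1183 0.0346] rot [-180.     -0.    -90.06] F [-1.9  0.4  5.4] w 0.0465 -> shares [ 0.1137  0.4627 -0.2201] turn -0.0006
```

>>> {"op": "play_rows", "data": {
  "rows": [
    [[1,0,0,-0.03,0],[1,0,0,-0.09,0],[1,0,0,-0.16,0],[1,0,0,-0.21,0],[1,0.007,0.03,-0.22,0],[1,0.02,0.08,-0.22,0],[1,0.037,0.15,-0.22,0],[1,0.054,0.22,-0.22,0]]
  ]
}}

```text
time_s: 26.7
tcp_pos: [0.5754, 0.091, 0.1426]
eef_rot: [179.9, -0.0, -90.1]
contact_force: [-0.1, 0.8, -3.9]
gripper_width: 0.0465
gripper_force: 20.0
```

>>> {"op": "play_rows", "data": {
  "rows": [
    [[1,0.017,0.07,0,0],[1,0.034,0.14,0,0],[1,0.049,0.2,0,0],[1,0.058,0.234,0,0],[1,0.06,0.243,0,0],[1,0.06,0.243,0,0],[1,0.06,0.243,0.02,0],[1,0.06,0.243,0.02,0]]
  ]
}}

```text
time_s: 27.37
tcp_pos: [0.4557, 0.0617, 0.1328]
eef_rot: [179.9, -0.0, -90.1]
contact_force: [-1.2, 0.0, -4.7]
gripper_width: 0.0462
gripper_force: 20.0
```

```bash
python3 -c "
from h import *
go(.4557,.0615,.0946,-90)"
```

```text
t 27.37 pos [0.4557 0.0617 0.1328] rot [ 1.7993e+02 -1.0000e-02 -9.0080e+01] F [-1.2  0.  -4.7] w 0.0462 -> shares [0.0005 0.     0.0765] turn -0.001
```

>>> {"op": "play_rows", "data": {
  "rows": [
    [[1,0,0,0.01,0],[1,0,0,0.025,0],[1,0,0,0.04,0],[1,0,0,0.055,0],[1,0,0,0.07,0],[1,0,0,0.08,0],[1,0,0,0.085,0],[1,0,0,0.085,0]]
  ]
}}

```text
time_s: 28.03
tcp_pos: [0.4552, 0.0614, 0.0908]
eef_rot: [179.9, -0.0, -90.1]
contact_force: [-0.1, -0.2, -4.1]
gripper_width: 0.0463
gripper_force: 20.0
```

>>> {"op": "play_rows", "data": {
  "rows": [
    [[1,0,0,0.003,0],[1,0,0,0.006,0],[1,0,0,0.009,0],[1,0,0,0.012,0],[1,0,0,0.015,0],[1,0,0,0.018,0],[1,0,0,0.019,0],[1,0,0,0.019,0]]
  ]
}}

```text
time_s: 28.7
tcp_pos: [0.4564, 0.0617, 0.0838]
eef_rot: [-179.9, -0.0, -90.0]
contact_force: [-5.8, -0.4, 16.9]
gripper_width: 0.0468
gripper_force: 20.0
```

>>> {"op": "play_rows", "data": {
  "rows": [
    [[1,0,0,0,0],[0.9,0,0,0,0],[0.42,0,0,0,0],[0.42,0,0,0,0],[0.42,0,0,0,0],[0.42,0,0,0,0],[0.42,0,0,0,0],[0.42,0,0,0,0]]
  ]
}}

```text
time_s: 29.37
tcp_pos: [0.4556, 0.0616, 0.082]
eef_rot: [180.0, -0.0, -90.1]
contact_force: [-0.6, -0.1, -0.4]
gripper_width: 0.0506
gripper_force: 0.0
```

```bash
python3 -c "
from h import *
a=cv2.imread('pics/g2.png'); im=r.capture('scene')
m=bmask(im)[120:186,245:272]; print('new flange rows',np.where(m.sum(1)>3)[0][[0,-1]]+120, np.where(m.sum(1)>3)[0]+120)
go(.4565,.0615,.082,-90)"
```

```text
new flange rows [146 180] [146 147 174 175 176 177 178 179 180]
t 29.42 pos [0.4556 0.0616 0.082 ] rot [ 1.7999e+02 -1.0000e-02 -9.0060e+01] F [-0.2  0.5  0.3] w 0.0506 -> shares [ 0.0002 -0.0018 -0.0001] turn -0.0007
```

>>> {"op": "play_rows", "data": {
  "rows": [
    [[0.42,0,0,0,0],[1,0,0,0,0],[1,0,0,0,0],[1,0,0,0,0],[1,0,0,0,0],[1,0,0,0,0],[1,0,0,0,0],[1,0,0,0,0]]
  ]
}}

```text
time_s: 30.08
tcp_pos: [0.4557, 0.0617, 0.0821]
eef_rot: [-180.0, 0.0, -90.1]
contact_force: [1.2, 0.3, -0.4]
gripper_width: 0.0462
gripper_force: 20.0
```

>>> {"op": "play_rows", "data": {
  "rows": [
    [[1,0,0,-0.03,0],[1,0,0,-0.08,0],[1,0,0,-0.115,0],[1,-0.01,0,-0.12,0],[1,-0.05,0,-0.12,0],[1,-0.11,0,-0.12,0],[1,-0.18,0,-0.12,0],[1,-0.25,0,-0.12,0]]
  ]
}}

```text
time_s: 30.75
tcp_pos: [0.4545, 0.1873, 0.1408]
eef_rot: [179.9, -0.0, -90.2]
contact_force: [1.3, -0.8, -4.5]
gripper_width: 0.0464
gripper_force: 20.0
```

>>> {"op": "play_rows", "data": {
  "rows": [
    [[1,-0.07,0.004,0,0],[1,-0.12,0.007,0,0],[1,-0.139,0.007,0,0],[1,-0.139,0.007,0.02,0],[1,-0.139,0.007,0.06,0],[1,-0.139,0.007,0.11,0],[1,-0.139,0.007,0.16,0],[1,-0.139,0.007,0.19,0]]
  ]
}}

```text
time_s: 31.42
tcp_pos: [0.4503, 0.2536, 0.0434]
eef_rot: [179.8, -0.2, -90.2]
contact_force: [-0.3, -0.3, -4.0]
gripper_width: 0.0464
gripper_force: 20.0
```

>>> {"op": "play_rows", "data": {
  "rows": [
    [[1,0,0,0.003,0],[1,0,0,0.007,0],[1,0,0,0.011,0],[1,0,0,0.015,0],[1,0,0,0.018,0],[1,0,0,0.021,0],[1,0,0,0.022,0],[1,0,0,0.022,0]]
  ]
}}

```text
time_s: 32.08
tcp_pos: [0.4528, 0.2563, 0.0373]
eef_rot: [-179.9, 0.0, -90.0]
contact_force: [-1.1, -1.3, 5.5]
gripper_width: 0.046
gripper_force: 20.0
```

>>> {"op": "play_rows", "data": {
  "rows": [
    [[1,0,0,0,0],[0.3,0,0,0,0],[0.3,0,0,0,0],[0.3,0,0,0,0],[0.3,0,0,-0.05,0],[0.3,0,0,-0.11,0],[0.3,0,0,-0.17,0],[0.3,0,0,-0.2,0]]
  ]
}}

```text
time_s: 32.75
tcp_pos: [0.4536, 0.2572, 0.1396]
eef_rot: [-179.8, 0.2, -90.0]
contact_force: [0.6, 0.7, -0.5]
gripper_width: 0.061
gripper_force: 0.0
```

```bash
python3 look.py .5664 .1124 .09
```

```text
fit [[80.7426, 0.09, 0.5663, 0.1124]]
t 32.85 pos [0.4539 0.2578 0.1394] rot [-179.74    0.26  -90.03] F [-0.3 -0.2 -0.8] w 0.0611 -> shares [ 0.2907 -0.2249  0.0188] turn -0.0003
```

>>> {"op": "play_rows", "data": {
  "rows": [
    [[0.1,0.03,-0.024,0,0],[0.1,0.08,-0.063,0,0],[0.1,0.135,-0.106,0,0],[0.1,0.19,-0.15,0,0],[0.1,0.24,-0.189,0,0],[0.1,0.275,-0.217,0,0],[0.1,0.288,-0.227,0,0],[0.1,0.288,-0.227,0,0]]
  ]
}}

```text
time_s: 33.52
tcp_pos: [0.5661, 0.1103, 0.1348]
eef_rot: [179.9, -0.0, -90.2]
contact_force: [-0.1, 0.2, 0.1]
gripper_width: 0.0793
gripper_force: 0.0
```

>>> {"op": "play_rows", "data": {
  "rows": [
    [[0.1,0,0,0.02,0],[0.1,0,0,0.07,0],[0.1,0,0,0.12,0],[0.1,0,0,0.16,0],[0.1,0,0,0.18,0],[0.1,0,0,0.185,0],[0.1,0,0,0.185,0],[0.1,0,0,0.185,0]]
  ]
}}

```text
time_s: 34.18
tcp_pos: [0.5661, 0.1127, 0.0443]
eef_rot: [-179.9, 0.0, -90.0]
contact_force: [0.2, -0.2, -0.8]
gripper_width: 0.0789
gripper_force: 0.0
```

>>> {"op": "play_rows", "data": {
  "rows": [
    [[1,0,0,0,0],[1,0,0,0,0],[1,0,0,0,0],[1,0,0,0,0],[1,0,0,0,0],[1,0,0,0,0],[1,0,0,0,0],[1,0,0,0,0]]
  ]
}}

```text
time_s: 34.85
tcp_pos: [0.5665, 0.1123, 0.044]
eef_rot: [-179.9, 0.0, -90.1]
contact_force: [1.8, 0.9, 2.4]
gripper_width: 0.0459
gripper_force: 20.0
```

```bash
python3 -c "
from h import *
go(.4557,.0617,.1446,-90)"
```

```text
t 34.85 pos [0.5665 0.1123 0.044 ] rot [-1.7991e+02  3.0000e-02 -9.0050e+01] F [1.8 0.9 2.4] w 0.0459 -> shares [ 0.1013  0.2215 -0.2011] turn -0.0006
```

>>> {"op": "play_rows", "data": {
  "rows": [
    [[1,0,0,-0.03,0],[1,0,0,-0.09,0],[1,0,0,-0.16,0],[1,0,0,-0.21,0],[1,0.014,0.03,-0.22,0],[1,0.036,0.08,-0.22,0],[1,0.064,0.14,-0.22,0],[1,0.087,0.19,-0.22,0]]
  ]
}}

```text
time_s: 35.52
tcp_pos: [0.4673, 0.0672, 0.1521]
eef_rot: [179.8, -0.1, -90.1]
contact_force: [-0.8, 0.4, -4.6]
gripper_width: 0.0461
gripper_force: 20.0
```

>>> {"op": "play_rows", "data": {
  "rows": [
    [[1,0.01,0.022,0,0],[1,0.014,0.0315,0,0],[1,0.014,0.0315,0,0],[1,0.014,0.0315,0.01,0],[1,0.014,0.0315,0.03,0],[1,0.014,0.0315,0.05,0],[1,0.014,0.0315,0.06,0],[1,0.014,0.0315,0.06,0]]
  ]
}}

```text
time_s: 36.18
tcp_pos: [0.4547, 0.0615, 0.1219]
eef_rot: [179.8, -0.1, -90.1]
contact_force: [-0.1, -0.2, -4.4]
gripper_width: 0.0459
gripper_force: 20.0
```

```bash
python3 -c "
from h import *
go(.4557,.0615,.1,-90)"
```

```text
t 36.18 pos [0.4547 0.0615 0.1219] rot [ 1.7984e+02 -9.0000e-02 -9.0080e+01] F [-0.1 -0.2 -4.4] w 0.0459 -> shares [ 0.0001 -0.0021  0.0437] turn -0.0009
```

>>> {"op": "play_rows", "data": {
  "rows": [
    [[1,0,0,0.01,0],[1,0,0,0.02,0],[1,0,0,0.03,0],[1,0,0,0.04,0],[1,0,0,0.047,0],[1,0,0,0.05,0],[1,0,0,0.05,0],[1,0,0,0.05,0]]
  ]
}}

```text
time_s: 36.85
tcp_pos: [0.455, 0.0616, 0.0987]
eef_rot: [-180.0, -0.0, -90.1]
contact_force: [-0.2, 0.2, -5.0]
gripper_width: 0.046
gripper_force: 20.0
```

>>> {"op": "play_rows", "data": {
  "rows": [
    [[1,0,0,0.003,0],[1,0,0,0.006,0],[1,0,0,0.009,0],[1,0,0,0.012,0],[1,0,0,0.015,0],[1,0,0,0.017,0],[1,0,0,0.018,0],[1,0,0,0.018,0]]
  ]
}}

```text
time_s: 37.52
tcp_pos: [0.4548, 0.0616, 0.0894]
eef_rot: [180.0, -0.0, -90.1]
contact_force: [-0.2, 0.1, -4.9]
gripper_width: 0.046
gripper_force: 20.0
```

>>> {"op": "play_rows", "data": {
  "rows": [
    [[1,0,0,0.008,0],[1,0,0,0.018,0],[1,0,0,0.028,0],[1,0,0,0.038,0],[1,0,0,0.048,0],[1,0,0,0.056,0],[1,0,0,0.06,0],[1,0,0,0.06,0]]
  ]
}}

```text
time_s: 38.18
tcp_pos: [0.4545, 0.0614, 0.0589]
eef_rot: [179.9, -0.0, -90.1]
contact_force: [0.4, -0.4, -3.3]
gripper_width: 0.0463
gripper_force: 20.0
```

>>> {"op": "play_rows", "data": {
  "rows": [
    [[1,0,0,0.002,0],[1,0,0,0.004,0],[1,0,0,0.006,0],[1,0,0,0.008,0],[1,0,0,0.01,0],[1,0,0,0.011,0],[1,0,0,0.011,0],[1,0,0,0.011,0]]
  ]
}}

```text
time_s: 38.85
tcp_pos: [0.4553, 0.0617, 0.0557]
eef_rot: [-179.9, 0.0, -90.0]
contact_force: [-7.8, 0.3, 18.0]
gripper_width: 0.046
gripper_force: 20.0
```

>>> {"op": "play_rows", "data": {
  "rows": [
    [[1,0,0,-0.03,0],[1,0,0,-0.09,0],[1,0,0,-0.15,0],[1,0,0,-0.19,0],[1,-0.03,-0.023,-0.2,0],[1,-0.08,-0.061,-0.2,0],[1,-0.14,-0.107,-0.2,0],[1,-0.2,-0.152,-0.2,0]]
  ]
}}

```text
time_s: 39.52
tcp_pos: [0.5316, 0.1625, 0.1547]
eef_rot: [-179.9, 0.1, -90.1]
contact_force: [1.2, -0.3, -3.6]
gripper_width: 0.0461
gripper_force: 20.0
```

>>> {"op": "play_rows", "data": {
  "rows": [
    [[1,-0.06,-0.046,0,0],[1,-0.12,-0.091,0,0],[1,-0.17,-0.129,0,0],[1,-0.2,-0.152,0,0],[1,-0.209,-0.159,0,0],[1,-0.209,-0.159,0.01,0],[1,-0.209,-0.159,0.05,0],[1,-0.209,-0.159,0.1,0]]
  ]
}}

```text
time_s: 40.18
tcp_pos: [0.6109, 0.2658, 0.1051]
eef_rot: [-179.9, 0.1, -90.1]
contact_force: [0.5, 0.1, -5.2]
gripper_width: 0.0461
gripper_force: 20.0
```

```bash
python3 -c "
from h import *
go(.6105,.266,.052,-90)"
```

```text
t 40.18 pos [0.6109 0.2658 0.1051] rot [-1.7985e+02  1.1000e-01 -9.0070e+01] F [ 0.5  0.1 -5.2] w 0.0461 -> shares [-0.0003  0.0008  0.1061] turn -0.0008
```

>>> {"op": "play_rows", "data": {
  "rows": [
    [[1,0,0,0.02,0],[1,0,0,0.05,0],[1,0,0,0.075,0],[1,0,0,0.092,0],[1,0,0,0.1,0],[1,0,0,0.104,0],[1,0,0,0.106,0],[1,0,0,0.108,0]]
  ]
}}

```text
time_s: 40.85
tcp_pos: [0.611, 0.2662, 0.0508]
eef_rot: [-179.9, 0.0, -90.1]
contact_force: [-0.3, 0.6, -3.6]
gripper_width: 0.0457
gripper_force: 20.0
```

>>> {"op": "play_rows", "data": {
  "rows": [
    [[1,0,0,0.002,0],[1,0,0,0.004,0],[1,0,0,0.005,0],[1,0,0,0.005,0],[0.3,0,0,0.004,0],[0.3,0,0,0.004,0],[0.3,0,0,0.004,0],[0.3,0,0,0.004,0]]
  ]
}}

```text
time_s: 41.52
tcp_pos: [0.6108, 0.266, 0.0482]
eef_rot: [-180.0, 0.0, -90.1]
contact_force: [-0.1, -0.0, 0.5]
gripper_width: 0.0605
gripper_force: 0.0
```

>>> {"op": "play_rows", "data": {
  "rows": [
    [[0.3,0,0,-0.03,0],[0.3,0,0,-0.09,0],[0.3,0,0,-0.15,0],[0.3,0,0,-0.2,0],[0.3,0,0,-0.21,0],[0.3,0,0,-0.21,0],[0.3,0,0,-0.21,0],[0.3,0,0,-0.21,0]]
  ]
}}

```text
time_s: 42.18
tcp_pos: [0.6098, 0.2655, 0.1515]
eef_rot: [179.9, -0.1, -90.1]
contact_force: [-0.5, 0.7, -0.5]
gripper_width: 0.0614
gripper_force: 0.0
```

```bash
cat > pl.py <<'E'
from h import *
im=r.capture("top"); crop("top",110,130,380,265,2.9,"p%d.png"%int(r.get_state()["time_s"]),im)
m=bmask(im).astype(np.uint8); c,_=cv2.findContours(m,cv2.RETR_EXTERNAL,cv2.CHAIN_APPROX_NONE)
for q in c:
    if cv2.contourArea(q)<400: continue
    W=np.array([px2w("top",*p,.006)[:2] for p in q[:,0]]).astype(np.float32); b=cv2.minAreaRect(W*1000)
    if b[0][1]<-60: print(np.round(b[0],1),np.round(b[1],1),round(b[2],1))
E
python3 pl.py; ls pics; python3 -c "
from h import *
go(.6252,-.316,.14,-180)"
```

```text
[ 449.5 -189.4] [279.7 133. ] 89.4
[ 612.2 -116.1] [107.7  67.3] 5.7
[ 625.2 -316. ] [ 66.9 107.1] 88.5
[ 628.1 -216.6] [ 66.3 108.5] 82.3
[ 816.5 -518.9] [117.1 136.7] 10.0
g1.png
g2.png
p42.png
scene0.png
scenec.png
top0.png
topc.png
t 42.23 pos [0.6098 0.2654 0.1513] rot [ 1.7987e+02 -8.0000e-02 -9.0080e+01] F [-0.4  0.8 -0.7] w 0.0615 -> shares [ 1.1629 -0.0323  0.0227] turn 1.0463
```

View pics/p42.png

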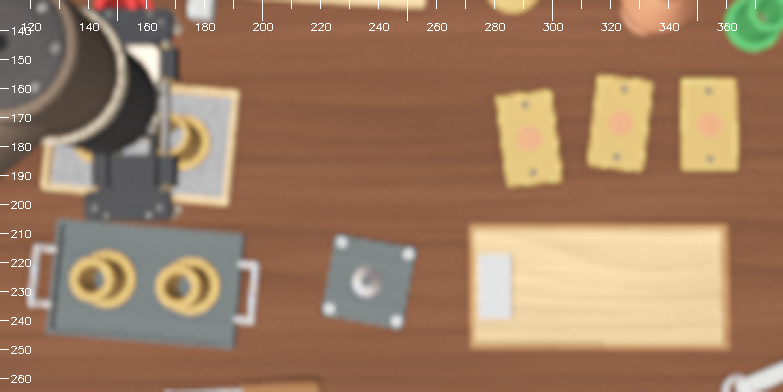

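```bash
python3 -c "
from h import *
im=r.capture('top'); h=cv2.cvtColor(im,cv2.COLOR_RGB2HSV)
m=((h[...,1]<70)&(h[...,2]>120)).astype(np.uint8)[165:200,375:425]
v,u=np.nonzero(m); u+=375; v+=165; print(u.min(),u.max(),v.min(),v.max())
print(v[u<390].min(),v[u<390].max())
print('jar left base', px2w('top',u.min(),(v[u<388]).mean(),.02),'right top',px2w('top',u.max(),v[u>412].mean(),.11))
print('scene jar base', px2w('scene',185*.64,334*.64,0), px2w('scene',197*.64,325*.64,0), px2w('scene',170*.64,325*.64,0.0))
"
```

```text
385 417 169 192
175 190
jar left base [ 0.59143709 -0.40763496  0.02      ] right top [ 0.59199869 -0.47329976  0.11      ]
scene jar base [ 0.61127854 -0.43925163  0.        ] [ 0.58402815 -0.41838729  0.        ] [ 0.58531736 -0.48124406  0.        ]
```

>>> {"op": "play_rows", "data": {
  "rows": [
    [[0.15,0.04,0,0,0.05],[0.15,0.11,0,0,0.12],[0.15,0.18,0,0,0.2],[0.15,0.25,0,0,0.28],[0.15,0.32,0,0,0.36],[0.15,0.4,0,0,0.44],[0.15,0.46,0,0,0.51],[0.15,0.5,0,0,0.55]]
  ]
}}

```text
time_s: 42.95
tcp_pos: [0.6093, 0.013, 0.152]
eef_rot: [180.0, -0.1, -137.8]
contact_force: [1.2, 0.4, -0.2]
gripper_width: 0.0745
gripper_force: 0.0
```

```bash
python3 -c "
from h import *
go(.6122,-.1161,.09,-174.3)"
```

```text
t 42.95 pos [0.6093 0.013  0.152 ] rot [ 1.7995e+02 -1.1000e-01 -1.3776e+02] F [ 1.2  0.4 -0.2] w 0.0745 -> shares [ 0.1694 -0.195   0.124 ] turn 0.4252
```

>>> {"op": "play_rows", "data": {
  "rows": [
    [[0.15,0.035,-0.04,0,0.07],[0.15,0.08,-0.09,0,0.15],[0.15,0.12,-0.14,0,0.23],[0.15,0.15,-0.175,0.02,0.31],[0.15,0.169,-0.195,0.06,0.38],[0.15,0.169,-0.195,0.1,0.425],[0.15,0.169,-0.195,0.124,0.425],[0.15,0.169,-0.195,0.124,0.425]]
  ]
}}

```text
time_s: 43.62
tcp_pos: [0.6119, -0.1132, 0.0873]
eef_rot: [180.0, -0.4, -173.8]
contact_force: [-0.5, 0.1, -0.2]
gripper_width: 0.0746
gripper_force: 0.0
```

>>> {"op": "play_rows", "data": {
  "rows": [
    [[0.15,0,0,0,0],[0.15,0,0,0,0],[0.15,0,0,0.02,0],[0.15,0,0,0.05,0],[0.15,0,0,0.08,0],[0.15,0,0,0.1,0],[0.15,0,0,0.11,0],[0.15,0,0,0.11,0]]
  ]
}}

```text
time_s: 44.28
tcp_pos: [0.6137, -0.1128, 0.035]
eef_rot: [180.0, -0.1, -173.8]
contact_force: [-0.2, 0.5, -0.5]
gripper_width: 0.0745
gripper_force: 0.0
```

```bash
python3 -c "
from h import *
go(.6122,-.1161,.0015,-174.3)"
```

```text
t 44.28 pos [ 0.6137 -0.1128  0.035 ] rot [ 1.8000e+02 -9.0000e-02 -1.7382e+02] F [-0.2  0.5 -0.5] w 0.0745 -> shares [ 0.0038 -0.0062  0.0671] turn 0.0055
```

>>> {"op": "play_rows", "data": {
  "rows": [
    [[0.15,0.004,-0.006,0.015,0.005],[0.15,0.004,-0.006,0.03,0.005],[0.15,0.004,-0.006,0.045,0.005],[0.15,0.004,-0.006,0.055,0.005],[0.15,0.004,-0.006,0.062,0.005],[0.15,0.004,-0.006,0.065,0.005],[0.15,0.004,-0.006,0.066,0.005],[0.15,0.004,-0.006,0.066,0.005]]
  ]
}}

```text
time_s: 44.95
tcp_pos: [0.6127, -0.1163, 0.003]
eef_rot: [-180.0, -0.0, -174.3]
contact_force: [0.2, -0.9, -0.3]
gripper_width: 0.0745
gripper_force: 0.0
```

>>> {"op": "play_rows", "data": {
  "rows": [
    [[1,0,0,0,0],[1,0,0,0,0],[1,0,0,0,0],[1,0,0,0,0],[1,0,0,0,0],[1,0,0,0,0],[1,0,0,0,0],[1,0,0,0,0]]
  ],
  "squeeze": 15
}}

```text
time_s: 45.62
tcp_pos: [0.6128, -0.1163, 0.0033]
eef_rot: [-180.0, 0.0, -174.3]
contact_force: [0.4, -0.4, 3.6]
gripper_width: 0.0594
gripper_force: 15.0
```

>>> {"op": "play_rows", "data": {
  "rows": [
    [[1,0,0,-0.01,0],[1,0,0,-0.04,0],[1,0,0,-0.08,0],[1,0,0,-0.12,0],[1,0,0,-0.14,0],[1,0,0,-0.14,0],[1,0,0,-0.14,0],[1,0,0,-0.14,0]]
  ]
}}

```text
time_s: 46.28
tcp_pos: [0.6115, -0.1161, 0.0717]
eef_rot: [180.0, -0.1, -174.3]
contact_force: [0.5, 0.4, -2.8]
gripper_width: 0.0595
gripper_force: 15.0
```

```bash
python3 -c "
from h import *
go(.4495,-.113,.07,-90.4)"
```

```text
t 46.28 pos [ 0.6115 -0.1161  0.0717] rot [ 1.7997e+02 -1.1000e-01 -1.7431e+02] F [ 0.5  0.4 -2.8] w 0.0595 -> shares [0.3219 0.0384 0.0035] turn -0.9763
```

>>> {"op": "play_rows", "data": {
  "rows": [
    [[1,0.02,0.002,0,-0.04],[1,0.05,0.006,0,-0.1],[1,0.09,0.011,0,-0.17],[1,0.13,0.016,0,-0.24],[1,0.17,0.02,0,-0.32],[1,0.21,0.025,0,-0.39],[1,0.25,0.03,0,-0.46],[1,0.27,0.032,0,-0.52]]
  ]
}}

```text
time_s: 46.95
tcp_pos: [0.473, -0.1139, 0.0716]
eef_rot: [179.8, -0.1, -129.3]
contact_force: [-0.3, 0.7, -3.1]
gripper_width: 0.0596
gripper_force: 15.0
```

```bash
python3 -c "
from h import *
go(.4495,-.113,.05,-90.4)"
```

```text
t 46.95 pos [ 0.473  -0.1139  0.0716] rot [ 1.7982e+02 -1.4000e-01 -1.2934e+02] F [-0.3  0.7 -3.1] w 0.0596 -> shares [0.0283 0.0374 0.0431] turn -0.4531
```

>>> {"op": "play_rows", "data": {
  "rows": [
    [[1,0.01,0.012,0,-0.07],[1,0.02,0.024,0,-0.14],[1,0.027,0.034,0,-0.22],[1,0.027,0.036,0,-0.3],[1,0.027,0.036,0,-0.37],[1,0.027,0.036,0,-0.42],[1,0.027,0.036,0,-0.45],[1,0.027,0.036,0,-0.453]]
  ]
}}

```text
time_s: 47.62
tcp_pos: [0.4533, -0.1127, 0.072]
eef_rot: [179.9, -0.0, -90.6]
contact_force: [0.8, 0.4, -2.9]
gripper_width: 0.0595
gripper_force: 15.0
```

>>> {"op": "play_rows", "data": {
  "rows": [
    [[1,0,0,0,0],[1,0,0,0.01,0],[1,0,0,0.03,0],[1,0,0,0.05,0],[1,0,0,0.07,0],[1,0,0,0.076,0],[1,0,0,0.076,0],[1,0,0,0.076,0]]
  ]
}}

```text
time_s: 48.28
tcp_pos: [0.4541, -0.1127, 0.0349]
eef_rot: [180.0, -0.0, -90.7]
contact_force: [0.3, 0.3, -3.1]
gripper_width: 0.0596
gripper_force: 15.0
```

```bash
python3 -c "
from h import *
go(.4495,-.113,.0126,-90.4)"
```

```text
t 48.28 pos [ 0.4541 -0.1127  0.0349] rot [ 1.7996e+02 -1.0000e-02 -9.0690e+01] F [ 0.3  0.3 -3.1] w 0.0596 -> shares [0.0007 0.0092 0.0447] turn -0.0034
```

>>> {"op": "play_rows", "data": {
  "rows": [
    [[1,0.0005,0.004,0,-0.003],[1,0.0005,0.009,0,-0.003],[1,0.0005,0.009,0.01,-0.003],[1,0.0005,0.009,0.02,-0.003],[1,0.0005,0.009,0.03,-0.003],[1,0.0005,0.009,0.037,-0.003],[1,0.0005,0.009,0.039,-0.003],[1,0.0005,0.009,0.039,-0.003]]
  ]
}}

```text
time_s: 48.95
tcp_pos: [0.4494, -0.1129, 0.015]
eef_rot: [179.9, -0.0, -90.4]
contact_force: [0.1, 0.2, -3.1]
gripper_width: 0.0595
gripper_force: 15.0
```

>>> {"op": "play_rows", "data": {
  "rows": [
    [[1,0,0,0,0],[1,0,0,0.001,0],[1,0,0,0.002,0],[1,0,0,0.003,0],[1,0,0,0.004,0],[1,0,0,0.005,0],[1,0,0,0.006,0],[1,0,0,0.006,0]]
  ],
  "squeeze": 5
}}

```text
time_s: 49.62
tcp_pos: [0.4499, -0.1129, 0.0128]
eef_rot: [-180.0, -0.0, -90.4]
contact_force: [-1.2, -1.2, 1.8]
gripper_width: 0.06
gripper_force: 5.0
```

```bash
python3 -c "
from h import *
go(.4495,-.113,.0126,-90.4)"
```

```text
t 49.62 pos [ 0.4499 -0.1129  0.0128] rot [-1.7998e+02 -1.0000e-02 -9.0400e+01] F [-1.2 -1.2  1.8] w 0.06 -> shares [0.0001 0.0007 0.0004] turn 0.0001
```

>>> {"op": "play_rows", "data": {
  "rows": [
    [[0.23,0,0,0,0],[0.23,0,0,0,0],[0.23,0,0,0,0],[0.23,0,0,-0.01,0],[0.23,0,0,-0.04,0],[0.23,0,0,-0.08,0],[0.23,0,0,-0.12,0],[0.23,0,0,-0.14,0]]
  ]
}}

```text
time_s: 50.28
tcp_pos: [0.4507, -0.1128, 0.085]
eef_rot: [-179.8, 0.0, -90.4]
contact_force: [0.5, 0.5, 0.7]
gripper_width: 0.0676
gripper_force: 0.0
```

```bash
python3 pl.py; python3 -c "
from h import *
go(.628,-.2166,.09,172.3)"
```

```text
[ 448.8 -275.5] [107.5 132.7] 89.4
[ 625.2 -316. ] [ 66.9 107. ] 88.5
[ 627.9 -216.5] [ 66.4 108.1] 82.3
[ 816.2 -518.9] [116.5 136.7] 10.0
t 50.33 pos [ 0.4516 -0.1127  0.0862] rot [-1.7972e+02  1.0000e-02 -9.0360e+01] F [ 0.7 -0.2  0.5] w 0.0677 -> shares [ 0.2055 -0.3541 -0.0077] turn 1.1326
```

>>> {"op": "play_rows", "data": {
  "rows": [
    [[0.15,0.02,-0.035,0,0.06],[0.15,0.05,-0.086,0,0.14],[0.15,0.085,-0.146,0,0.22],[0.15,0.12,-0.207,0,0.3],[0.15,0.15,-0.258,0,0.38],[0.15,0.175,-0.301,0,0.46],[0.15,0.195,-0.336,0,0.53],[0.15,0.205,-0.353,0,0.58]]
  ]
}}

```text
time_s: 51.0
tcp_pos: [0.6272, -0.218, 0.0819]
eef_rot: [-180.0, -0.0, -140.6]
contact_force: [1.0, 0.1, 0.7]
gripper_width: 0.0744
gripper_force: 0.0
```

>>> {"op": "play_rows", "data": {
  "rows": [
    [[0.15,0,0,0,0.07],[0.15,0,0,0,0.15],[0.15,0,0,0,0.23],[0.15,0,0,0,0.31],[0.15,0,0,0,0.39],[0.15,0,0,0,0.46],[0.15,0,0,0,0.52],[0.15,0,0,0,0.553]]
  ]
}}

```text
time_s: 51.67
tcp_pos: [0.6252, -0.2165, 0.0824]
eef_rot: [180.0, -0.0, 171.9]
contact_force: [-0.6, -0.4, -0.8]
gripper_width: 0.0743
gripper_force: 0.0
```

```bash
python3 -c "
from h import *
go(.628,-.2165,.035,172.3)"
```

```text
t 51.67 pos [ 0.6252 -0.2165  0.0824] rot [ 1.7999e+02 -3.0000e-02  1.7192e+02] F [-0.6 -0.4 -0.8] w 0.0743 -> shares [-0.0055  0.0008  0.0948] turn -0.0044
```

>>> {"op": "play_rows", "data": {
  "rows": [
    [[0.15,-0.005,0,0.01,-0.004],[0.15,-0.005,0,0.04,-0.004],[0.15,-0.005,0,0.07,-0.004],[0.15,-0.005,0,0.095,-0.004],[0.15,-0.005,0,0.11,-0.004],[0.15,-0.005,0,0.12,-0.004],[0.15,-0.005,0,0.12,-0.004],[0.15,-0.005,0,0.12,-0.004]]
  ]
}}

```text
time_s: 52.33
tcp_pos: [0.6281, -0.217, 0.0226]
eef_rot: [-180.0, -0.0, 172.6]
contact_force: [-0.5, 0.2, 0.2]
gripper_width: 0.0747
gripper_force: 0.0
```

```bash
python3 -c "
from h import *
go(.628,-.2165,.003,172.3)"
```

```text
t 52.33 pos [ 0.6281 -0.217   0.0226] rot [-1.7999e+02 -1.0000e-02  1.7260e+02] F [-0.5  0.2  0.2] w 0.0747 -> shares [0.0004 0.001  0.0392] turn 0.0035
```

>>> {"op": "play_rows", "data": {
  "rows": [
    [[0.15,0,0.001,0.01,0.003],[0.15,0,0.001,0.02,0.003],[0.15,0,0.001,0.03,0.003],[0.15,0,0.001,0.036,0.003],[0.15,0,0.001,0.039,0.003],[0.15,0,0.001,0.039,0.003],[0.15,0,0.001,0.039,0.003],[1,0,0.001,0.039,0.003]]
  ],
  "squeeze": 15
}}

```text
time_s: 53.0
tcp_pos: [0.6282, -0.2165, 0.0033]
eef_rot: [-180.0, 0.0, 172.3]
contact_force: [0.7, 0.2, -0.4]
gripper_width: 0.0717
gripper_force: 0.0
```

>>> {"op": "play_rows", "data": {
  "rows": [
    [[1,0,0,0,0],[1,0,0,0,0],[1,0,0,0,0],[1,0,0,0,0],[1,0,0,0,0],[1,0,0,0,0],[1,0,0,0,0],[1,0,0,0,0]]
  ]
}}

```text
time_s: 53.67
tcp_pos: [0.6281, -0.2166, 0.0033]
eef_rot: [-180.0, 0.0, 172.3]
contact_force: [-1.2, -1.4, 3.0]
gripper_width: 0.0595
gripper_force: 15.0
```

>>> {"op": "play_rows", "data": {
  "rows": [
    [[1,0,0,-0.01,0],[1,0,0,-0.04,0],[1,0,0,-0.08,0],[1,0,0,-0.12,0],[1,0,0,-0.14,0],[1,0,0,-0.14,0],[1,0,0,-0.14,0],[1,0,0,-0.14,0]]
  ]
}}

```text
time_s: 54.33
tcp_pos: [0.627, -0.2162, 0.0717]
eef_rot: [180.0, -0.1, 172.3]
contact_force: [-0.3, 0.1, -3.8]
gripper_width: 0.0593
gripper_force: 15.0
```

```bash
python3 -c "
from h import *
go(.449,-.183,.073,-90.4)"
```

```text
t 54.33 pos [ 0.627  -0.2162  0.0717] rot [ 1.7997e+02 -1.2000e-01  1.7228e+02] F [-0.3  0.1 -3.8] w 0.0593 -> shares [ 0.3616  0.0179 -0.0027] turn -1.1324
```

>>> {"op": "play_rows", "data": {
  "rows": [
    [[1,0.02,0.001,0,-0.06],[1,0.06,0.003,0,-0.14],[1,0.11,0.005,0,-0.22],[1,0.17,0.008,0,-0.3],[1,0.23,0.011,0,-0.38],[1,0.29,0.014,0,-0.46],[1,0.33,0.016,0,-0.53],[1,0.355,0.017,0,-0.58]]
  ]
}}

```text
time_s: 55.0
tcp_pos: [0.4495, -0.1839, 0.0718]
eef_rot: [179.8, -0.1, -137.6]
contact_force: [0.5, 0.3, -3.2]
gripper_width: 0.0593
gripper_force: 15.0
```

>>> {"op": "play_rows", "data": {
  "rows": [
    [[1,0,0,0,-0.07],[1,0,0,0,-0.15],[1,0,0,0,-0.23],[1,0,0,0,-0.31],[1,0,0,0,-0.39],[1,0,0,0,-0.46],[1,0,0,0,-0.52],[1,0,0,0,-0.5525]]
  ]
}}

```text
time_s: 55.67
tcp_pos: [0.4523, -0.1842, 0.0719]
eef_rot: [179.9, 0.0, -90.1]
contact_force: [0.4, 1.1, -3.3]
gripper_width: 0.0596
gripper_force: 15.0
```

>>> {"op": "play_rows", "data": {
  "rows": [
    [[1,0,0,0,0],[1,0,0,0,0],[1,0,0,0.02,0],[1,0,0,0.04,0],[1,0,0,0.06,0],[1,0,0,0.07,0],[1,0,0,0.07,0],[1,0,0,0.07,0]]
  ]
}}

```text
time_s: 56.33
tcp_pos: [0.453, -0.1843, 0.0378]
eef_rot: [179.9, -0.0, -90.4]
contact_force: [-0.3, -0.4, -2.6]
gripper_width: 0.0596
gripper_force: 15.0
```

```bash
python3 -c "
from h import *
go(.449,-.183,.0195,-90.4)"
```

```text
t 56.33 pos [ 0.453  -0.1843  0.0378] rot [ 1.7994e+02 -1.0000e-02 -9.0400e+01] F [-0.3 -0.4 -2.6] w 0.0596 -> shares [-0.0026  0.008   0.0367] turn -0.0001
```

>>> {"op": "play_rows", "data": {
  "rows": [
    [[1,-0.0025,0.004,0,0],[1,-0.0025,0.008,0,0],[1,-0.0025,0.008,0.01,0],[1,-0.0025,0.008,0.02,0],[1,-0.0025,0.008,0.03,0],[1,-0.0025,0.008,0.036,0],[1,-0.0025,0.008,0.0385,0],[1,-0.0025,0.008,0.0385,0]]
  ]
}}

```text
time_s: 57.0
tcp_pos: [0.4489, -0.183, 0.0182]
eef_rot: [179.9, -0.0, -90.4]
contact_force: [-0.8, 0.2, -1.9]
gripper_width: 0.0595
gripper_force: 15.0
```

>>> {"op": "play_rows", "data": {
  "rows": [
    [[1,0,0,0,0],[1,0,0,0.002,0],[1,0,0,0.004,0],[1,0,0,0.006,0],[1,0,0,0.008,0],[1,0,0,0.01,0],[1,0,0,0.012,0],[1,0,0,0.012,0]]
  ],
  "squeeze": 5
}}

```text
time_s: 57.67
tcp_pos: [0.4494, -0.183, 0.0128]
eef_rot: [-180.0, -0.0, -90.4]
contact_force: [0.4, -0.4, -1.7]
gripper_width: 0.0595
gripper_force: 5.0
```

```bash
python3 -c "
from h import *
go(.449,-.183,.0126,-90.4)"
```

```text
t 57.67 pos [ 0.4494 -0.183   0.0128] rot [-1.7999e+02 -1.0000e-02 -9.0360e+01] F [ 0.4 -0.4 -1.7] w 0.0595 -> shares [-0.      0.0008  0.0004] turn 0.0005
```

Release and lift. Then plate 3, approached a little towards +y so the gripper body clears the polish jar.

>>> {"op": "play_rows", "data": {
  "rows": [
    [[0.23,0,0,0,0],[0.23,0,0,0,0],[0.23,0,0,0,0],[0.23,0,0,-0.01,0],[0.23,0,0,-0.04,0],[0.23,0,0,-0.08,0],[0.23,0,0,-0.12,0],[0.23,0,0,-0.16,0]]
  ]
}}

```text
time_s: 58.33
tcp_pos: [0.4491, -0.183, 0.0941]
eef_rot: [180.0, -0.0, -90.4]
contact_force: [-0.2, 0.3, 0.3]
gripper_width: 0.0674
gripper_force: 0.0
```

>>> {"op": "play_rows", "data": {
  "rows": [
    [[0,0,-0.02,-0.04,0.06],[0,0,-0.06,-0.08,0.14],[0,0,-0.11,-0.12,0.22],[0,0,-0.17,-0.14,0.3],[0,0,-0.23,-0.14,0.38],[0,0,-0.29,-0.14,0.46],[0,0,-0.33,-0.14,0.53],[0,0,-0.35,-0.14,0.58]]
  ]
}}

```text
time_s: 59.0
tcp_pos: [0.6265, -0.1841, 0.1627]
eef_rot: [-180.0, 0.0, -140.5]
contact_force: [0.5, 0.0, -0.8]
gripper_width: 0.0873
gripper_force: 0.0
```

```bash
python3 pl.py; python3 -c "
from h import *
go(.6252,-.305,.15,-181.5)"
```

```text
[ 449.4 -200.6] [257.2 132.9] 89.4
[ 617.2 -315.8] [66.9 90.9] 88.5
[ 816.2 -518.9] [116.5 136.7] 10.0
t 59.05 pos [ 0.627  -0.1841  0.1624] rot [-1.7998e+02 -1.0000e-02 -1.4073e+02] F [ 3.2 -1.5  1.1] w 0.0878 -> shares [ 0.1559 -0.1849  0.0248] turn 0.4743
```

>>> {"op": "play_rows", "data": {
  "rows": [
    [[0,0.03,-0.036,0,0.07],[0,0.07,-0.083,0,0.15],[0,0.11,-0.13,0,0.23],[0,0.14,-0.166,0,0.31],[0,0.154,-0.183,0,0.38],[0,0.156,-0.185,0,0.44],[0,0.156,-0.185,0,0.474],[0,0.156,-0.185,0,0.474]]
  ]
}}

```text
time_s: 59.72
tcp_pos: [0.6228, -0.3056, 0.163]
eef_rot: [180.0, -0.0, 178.9]
contact_force: [-0.1, 0.1, 0.6]
gripper_width: 0.0872
gripper_force: 0.0
```

```bash
python3 -c "
from h import *
go(.6252,-.3055,.09,-181.5)"
```

```text
t 59.72 pos [ 0.6228 -0.3056  0.163 ] rot [ 1.7999e+02 -2.0000e-02  1.7893e+02] F [-0.1  0.1  0.6] w 0.0872 -> shares [-0.0048  0.0002  0.1461] turn 0.005
```

>>> {"op": "play_rows", "data": {
  "rows": [
    [[0,-0.004,0,0.02,0.005],[0,-0.004,0,0.05,0.005],[0,-0.004,0,0.09,0.005],[0,-0.004,0,0.12,0.005],[0,-0.004,0,0.14,0.005],[0,-0.004,0,0.146,0.005],[0,-0.004,0,0.146,0.005],[0,-0.004,0,0.146,0.005]]
  ]
}}

```text
time_s: 60.38
tcp_pos: [0.626, -0.3052, 0.0904]
eef_rot: [-180.0, 0.0, 178.7]
contact_force: [1.1, 0.4, 0.5]
gripper_width: 0.0877
gripper_force: 0.0
```

```bash
python3 -c "
from h import *
go(.6252,-.306,.02,-181.5)"
```

```text
t 60.38 pos [ 0.626  -0.3052  0.0904] rot [-1.7998e+02  3.0000e-02  1.7868e+02] F [1.1 0.4 0.5] w 0.0877 -> shares [ 0.0015 -0.0017  0.1408] turn 0.0021
```

>>> {"op": "play_rows", "data": {
  "rows": [
    [[0,0.001,-0.002,0.02,0.002],[0,0.001,-0.002,0.05,0.002],[0,0.001,-0.002,0.085,0.002],[0,0.001,-0.002,0.115,0.002],[0,0.001,-0.002,0.132,0.002],[0,0.001,-0.002,0.14,0.002],[0,0.001,-0.002,0.14,0.002],[0,0.001,-0.002,0.14,0.002]]
  ]
}}

```text
time_s: 61.05
tcp_pos: [0.6255, -0.3063, 0.0204]
eef_rot: [-180.0, 0.0, 178.5]
contact_force: [0.3, -0.6, 0.4]
gripper_width: 0.0873
gripper_force: 0.0
```

>>> {"op": "play_rows", "data": {
  "rows": [
    [[0,0,0,0.01,0],[0,0,0,0.02,0],[0,0,0,0.03,0],[0,0,0,0.034,0],[0,0,0,0.034,0],[0,0,0,0.034,0],[0,0,0,0.034,0],[0,0,0,0.034,0]]
  ]
}}

```text
time_s: 61.72
tcp_pos: [0.6251, -0.3062, 0.003]
eef_rot: [-180.0, 0.0, 178.5]
contact_force: [-0.3, 0.2, 0.1]
gripper_width: 0.0874
gripper_force: 0.0
```

>>> {"op": "play_rows", "data": {
  "rows": [
    [[0.06,0,0,0,0],[0.1,0,0,0,0],[0.15,0,0,0,0],[0.2,0,0,0,0],[0.25,0,0,0,0],[0.3,0,0,0,0],[0.35,0,0,0,0],[1,0,0,0,0]]
  ],
  "squeeze": 15
}}

```text
time_s: 62.38
tcp_pos: [0.6251, -0.3063, 0.003]
eef_rot: [-180.0, 0.0, 178.4]
contact_force: [-0.1, -2.8, 0.7]
gripper_width: 0.0594
gripper_force: 15.0
```

>>> {"op": "play_rows", "data": {
  "rows": [
    [[1,0,0,0,0],[1,0,0,0,0],[1,0,0,0,0],[1,0,0,0,0],[1,0,0,-0.01,0],[1,0,0,-0.04,0],[1,0,0,-0.08,0],[1,0,0,-0.12,0]]
  ]
}}

```text
time_s: 63.05
tcp_pos: [0.6237, -0.3052, 0.0621]
eef_rot: [179.9, -0.2, 178.4]
contact_force: [-0.2, -0.1, -3.3]
gripper_width: 0.0591
gripper_force: 15.0
```

>>> {"op": "play_rows", "data": {
  "rows": [
    [[1,0,0,-0.04,0],[1,0,0,-0.06,0],[1,0,0,-0.06,0],[1,0,0,-0.06,0],[1,0,0,-0.06,0],[1,0,0,-0.06,0],[1,0,0,-0.06,0],[1,0,0,-0.06,0]]
  ]
}}

```text
time_s: 63.72
tcp_pos: [0.6245, -0.306, 0.0917]
eef_rot: [180.0, -0.1, 178.4]
contact_force: [-0.6, -0.5, -2.5]
gripper_width: 0.0594
gripper_force: 15.0
```

```bash
python3 -c "
from h import *
go(.4485,-.253,.073,-90.4)"
```

```text
t 63.72 pos [ 0.6245 -0.306   0.0917] rot [ 1.7998e+02 -1.0000e-01  1.7844e+02] F [-0.6 -0.5 -2.5] w 0.0594 -> shares [0.3547 0.0964 0.0373] turn -1.0607
```

>>> {"op": "play_rows", "data": {
  "rows": [
    [[1,0.02,0.005,0,-0.06],[1,0.06,0.016,0,-0.14],[1,0.11,0.03,0,-0.22],[1,0.17,0.046,0,-0.3],[1,0.23,0.063,0,-0.38],[1,0.29,0.079,0,-0.46],[1,0.33,0.09,0,-0.53],[1,0.35,0.096,0,-0.56]]
  ]
}}

```text
time_s: 64.38
tcp_pos: [0.4482, -0.2526, 0.0927]
eef_rot: [179.9, -0.0, -133.1]
contact_force: [-0.3, 0.1, -3.4]
gripper_width: 0.0595
gripper_force: 15.0
```

>>> {"op": "play_rows", "data": {
  "rows": [
    [[1,0,0,0,-0.07],[1,0,0,0,-0.15],[1,0,0,0,-0.23],[1,0,0,0,-0.31],[1,0,0,0,-0.39],[1,0,0,0,-0.45],[1,0,0,0,-0.49],[1,0,0,0,-0.5007]]
  ]
}}

```text
time_s: 65.05
tcp_pos: [0.4513, -0.2534, 0.0927]
eef_rot: [180.0, 0.0, -90.2]
contact_force: [0.2, 0.2, -2.8]
gripper_width: 0.0594
gripper_force: 15.0
```

>>> {"op": "play_rows", "data": {
  "rows": [
    [[1,0,0,0,0],[1,0,0,0,0],[1,0,0,0.02,0],[1,0,0,0.05,0],[1,0,0,0.08,0],[1,0,0,0.1,0],[1,0,0,0.105,0],[1,0,0,0.105,0]]
  ]
}}

```text
time_s: 65.72
tcp_pos: [0.4506, -0.2533, 0.0392]
eef_rot: [179.9, 0.0, -90.4]
contact_force: [-0.1, 0.1, -3.5]
gripper_width: 0.0596
gripper_force: 15.0
```

```bash
python3 -c "
from h import *
go(.4485,-.253,.0185,-90.4)"
```

```text
t 65.72 pos [ 0.4506 -0.2533  0.0392] rot [ 1.7987e+02  2.0000e-02 -9.0420e+01] F [-0.1  0.1 -3.5] w 0.0596 -> shares [-0.0006  0.0043  0.0415] turn -0.0002
```

>>> {"op": "play_rows", "data": {
  "rows": [
    [[1,-0.0005,0.002,0,0],[1,-0.0005,0.004,0,0],[1,-0.0005,0.004,0.01,0],[1,-0.0005,0.004,0.02,0],[1,-0.0005,0.004,0.03,0],[1,-0.0005,0.004,0.038,0],[1,-0.0005,0.004,0.041,0],[1,-0.0005,0.004,0.041,0]]
  ]
}}

```text
time_s: 66.38
tcp_pos: [0.4489, -0.2531, 0.0192]
eef_rot: [179.9, 0.0, -90.4]
contact_force: [-0.6, 0.1, -2.8]
gripper_width: 0.0595
gripper_force: 15.0
```

>>> {"op": "play_rows", "data": {
  "rows": [
    [[1,0,0,0,0],[1,0,0,0.002,0],[1,0,0,0.004,0],[1,0,0,0.006,0],[1,0,0,0.008,0],[1,0,0,0.01,0],[1,0,0,0.012,0],[1,0,0,0.012,0]]
  ],
  "squeeze": 5
}}

```text
time_s: 67.05
tcp_pos: [0.4494, -0.2532, 0.0137]
eef_rot: [-180.0, -0.0, -90.4]
contact_force: [1.1, -0.7, -1.6]
gripper_width: 0.0597
gripper_force: 5.0
```

>>> {"op": "play_rows", "data": {
  "rows": [
    [[0.23,0,0,0,0],[0.23,0,0,0,0],[0.23,0,0,0,0],[0.23,0,0,-0.01,0],[0.23,0,0,-0.04,0],[0.23,0,0,-0.08,0],[0.23,0,0,-0.12,0],[0.23,0,0,-0.16,0]]
  ]
}}

```text
time_s: 67.72
tcp_pos: [0.4492, -0.2532, 0.0951]
eef_rot: [180.0, -0.0, -90.4]
contact_force: [0.8, -0.3, -0.5]
gripper_width: 0.0676
gripper_force: 0.0
```

>>> {"op": "play_rows", "data": {
  "rows": [
    [[0.23,0,0.03,-0.05,0],[0.23,0,0.06,-0.1,0],[0.23,0.04,0.08,-0.15,0],[0.23,0.1,0.09,-0.2,0],[0.23,0.16,0.1,-0.2,0],[0.23,0.22,0.1,-0.2,0],[0.23,0.28,0.1,-0.2,0],[0.23,0.3,0.1,-0.2,0]]
  ]
}}

```text
time_s: 68.38
tcp_pos: [0.3981, -0.4058, 0.1944]
eef_rot: [-180.0, -0.1, -90.5]
contact_force: [0.6, -0.5, 0.5]
gripper_width: 0.0672
gripper_force: 0.0
```

Run:
```python
from h import *
print(r.get_state()["time_s"])
a=crop("top",255,195,375,260,6,"f1.png"); crop("scene",110,130,370,255,3,"f2.png"); crop("top",110,130,380,265,2.9,"f3.png",a)
for y in(-.063,-.163,-.133,-.233,-.203,-.303): print(y,np.round(w2px("top",(.449,y,.0135)),1))
```

```text
68.3833
-0.063 [276.3 228.5]
-0.163 [308.  228.2]
-0.133 [298.5 228.3]
-0.233 [330.3 228. ]
-0.203 [320.7 228.1]
-0.303 [352.5 227.8]
```

View pics/f1.png

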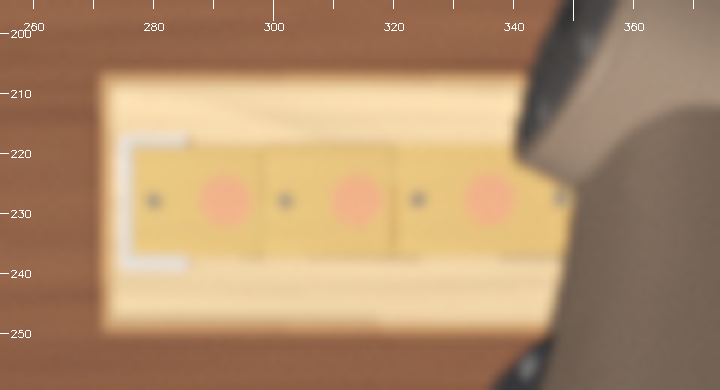

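View pics/f2.png

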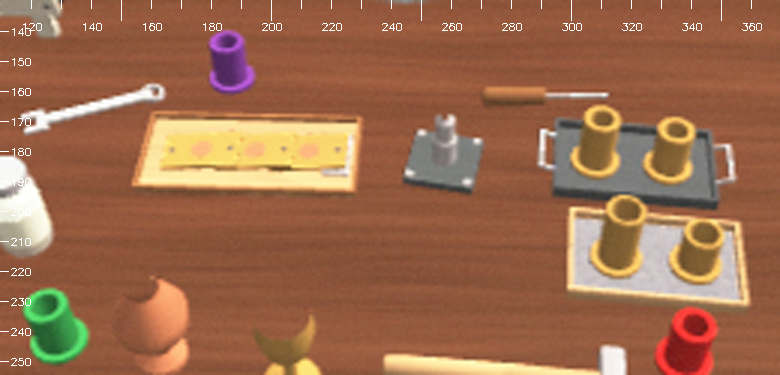

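View pics/f3.png

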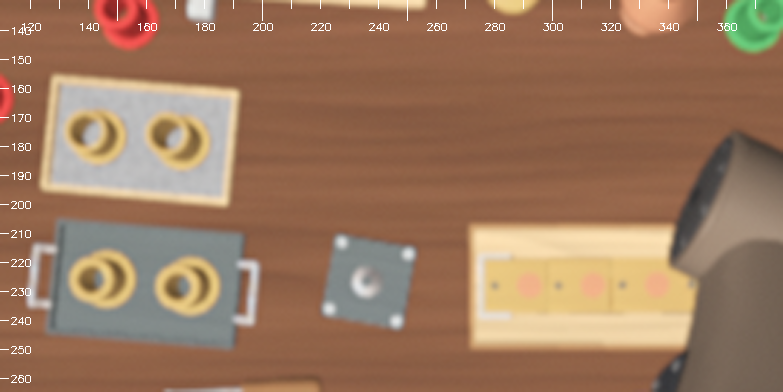

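The views show all four sockets upright in their trays: 60 and 90 in the felt tray, 70 and 80 in the pan. The fan is straight, with plate starts at columns 277, 298 and 320 against 276, 298.5 and 321 expected. Handing in.

```bash
python3 -c "
from plant import r
print(r.close_job())"
```

```text
the job is handed in; nothing more can be done
None
```

The job is handed in at about 68 s, but no verdict came back: sockets 60 and 90 went down to the gauge base and stand in the felt-lined tray, 70 and 80 stopped at the shoulder and stand in the steel pan, and all three plates lie as one straight overlapping fan with laps of about 30 mm.

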